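Put the bath-shelf things back on their own stands

ROBOT

A 6-joint arm with a two-finger parallel gripper is mounted at the origin on the work surface. World frame = base frame: x ahead of the robot, y to its left, z up, the work surface at z = 0. Lengths are in mm, angles in rad, forces in N, time in s.
With the tool pointing down it reaches from about 275 to 1000 mm from the base axis. Payload 8.4 kg.
Tool frame: the origin (TCP) lies at the very end of the fingers, on their centre line; the grasp point (between the pads) lies 19 mm behind it; z points along the fingers, y is the line along which they close (so a half turn about z gives the same grasp; the last joint's range is limited). The gripper opens to 85 mm and grips with 20 to 120 N. Pads are 22 mm wide; open, the fingers measure 114 mm over their backs; the gripper's body (76 mm by 85 mm) begins 54 mm behind the grasp point. The pads swing forward as they close: fully open they stand 13 mm farther back than shut.
Start: joints at [-1.333, 0.353, 1.633, -0, 1.155, -0.002], TCP at [148.441, -607.119, 231.281] pointing down, gripper open.
Joint ranges: [-2.63, 2.63], [-0.92, 2.1], [0.06, 2.66], [-1.3, 4.44], [0, 2.69], [-3.02, 3.02]. Speed limits (rad/s): [2.22, 2.22, 2.79, 3.14, 3.14, 3.14].

INTERFACE

Orientations are given as [roll, pitch, yaw] about the fixed x, y, z axes, in that order (R = Rz(yaw) Ry(pitch) Rx(roll)).
In Python, from rig import sensors, grab_frame, camera_params, order gives the robot as it stands. The module is installed in compiled form; this text tells all that it offers.
- The arm moves only by the tool move_arm, never from a script. Its argument "motion" is a list of rows, each a list of 7 numbers: the turn, a rotation vector about the tool's x, y, z in fractions of the full range, 1 being 2 pi rad, then the shift along the tool's x, y, z in parts of the range, where 1.0 means 0.8 m, then the finger opening in m, from 0 to 0.0854. A call has 1 to 8 rows; each row is the pose to reach, as a shift and turn from the pose commanded when the call began, along the tool's axes at that moment; what a row does not reach only later rows make up. A row lasts 1/8 s, in which the tool goes at most 62.5 mm and 10.7 degrees, less where a joint would pass 70% of its speed; a pose out of reach is approached as far as the arm can. A call with a gripper value outside its range is refused whole. The fingers move at their own pace and stop on an object; "grip_force" is the grip in N (left out, the last holds). Time passes only in rows, so rows that repeat a pose let the fingers close. It gives the time, the measured TCP pose, the force, the opening and the grip force at its end, in the units of the state.
- sensors.sense(): the state, without advancing time (a new reading comes with each control period).
- grab_frame(name): name is "scene" or "top" or "wrist"; returns (picture, depth): 480x640x3 uint8, red, green, blue; 480x640 float32, mm along the optical axis (not along the pixel's ray), 0 where there is no reading.
- camera_params(name): a dict with "camera_matrix" (3x3 intrinsics, pixels), "k1" (the pictures are not rectified: a ray, as slopes to the right and down, at radius r is drawn at 1 + k1 r^2 times it, then the intrinsics apply), "world_from_camera" (4x4, takes a point from camera to world coordinates). Camera axes: x right, y down, z forward; pixel columns grow to the right and rows downward; lengths in mm; the calibration is good to about 2 mm. A picture is of the moment at which its call begins: read the wrist's pose just before it. camera_params takes no time and is no camera call; for the wrist camera it gives the pose at the moment of the call.
- order.sign_off(): hands the job in; it is judged then, once.
The state is a dict: "clock": time; "qpos": joint angles; "qvel": joint speeds; "joint_efforts": joint torques, N m; "eef_pos": TCP position; "tcp_rot": TCP orientation; "contact_force": force on the tool from outside, world axes, zero at the start; "wrist_torque": the same for the moment, N m; "opening": opening from 0.0 (shut) to 1.0 (fully open); "grasp_force": force on a finger pad.
Only numpy, scipy, OpenCV 4.12 (cv2) and the standard library are available. Lean on these libraries where they do the work, as an engineer would, in place of code of your own. Each camera call takes 0.05 s, during which the arm holds its last target. There are 200 camera calls.

TASK

After the shelf was scrubbed, the four bath things were set back on each other's stands: put the lota on the round steel plate, the soap saucer on the slatted wooden drainer (lengthwise along it), the toothbrush holder on the square drip tray and the oil bottle in the terracotta dish, each upright and in the middle of its stand. First park one of them upright in the middle of the bare stone slab, and use only the slab and emptied stands on the way: nothing may be put down on the wet ledge itself. Leave the neem comb where it lies.

Things in the scene. Friction and masses are not known exactly. Their poses are not given: they have to be found in the camera images.
- lota: Small round stainless-steel water pot (lota), 96 mm high, loose, about 0.2 kg: foot 52 mm across, belly 84 mm across at 33 mm height, neck 54 mm at 70 mm height, straight lip 64 mm across from 85 to 96 mm height. Take it from above by the lip, fingertips about 66 mm above its underside (lower they meet the shoulder). Origin: centre of its underside; z is up. Round, so its yaw does not matter.
- saucer: Oval blue ceramic soap saucer with a cake of light-brown soap stuck in it, one loose piece, about 0.24 kg: 99 mm long (its x) by 62 mm wide (its y), rim 26 mm high with sides vertical from 13 mm up, soap top at 34 mm. Take it across its width (y), fingertips about 10 mm above its underside so that they clear the rims of the stands. Origin: centre of its underside; z is up. 
- holder: Toothbrush holder, empty: an upright white plastic box with rounded corners, grey top with four dark holes, 62 mm (its x) by 50 mm (its y) by 92 mm high, loose, about 0.11 kg. Take it across the 50 mm. Origin: centre of its underside; z is up. 
- bottle: Hair-oil bottle, brown with a black cap: straight round body 52 mm across up to 64 mm height, then shoulder and a 27 mm cap, 95 mm high in all, loose, about 0.15 kg. Take it by the body. Origin: centre of its underside; z is up. Round, so its yaw does not matter.
- plate: The lota's stand: round stainless-steel plate, 136 mm across its rim, flat floor 120 mm across, rim 14 mm high. Fixed to the ledge. Its flat standing floor is 8 mm above the ledge; origin: centre of its underside, on the ledge. 
- drainer: The soap saucer's stand: rectangular wooden soap drainer of eight slats, 130 mm long (its x; the slats lie side by side along it) by 92 mm wide (its y), no rim. The saucer lies with its length along this x, either way round. Fixed to the ledge. Its flat standing floor is 8 mm above the ledge; origin: centre of its underside, on the ledge. 
- tray: The toothbrush holder's stand: square grey plastic drip tray with a white bar grid, 120 mm square outside, 110 mm inside, rim 14 mm high. Fixed to the ledge. Its flat standing floor is 8 mm above the ledge; origin: centre of its underside, on the ledge. 
- dish: The oil bottle's stand: round terracotta drip dish, 116 mm across its rim, flat floor 96 mm across, rim 16 mm high. Fixed to the ledge. Its flat standing floor is 8 mm above the ledge; origin: centre of its underside, on the ledge. 
- slab: The free spot: bare dark-grey stone slab, 125 mm square, top 15 mm above the ledge, empty at the start (each of the four stands then bears one wrong thing; which stand is where, and which wrong thing it bears, varies). Fixed to the ledge. Origin: centre of its underside, on the ledge.
- comb: Bystander: neem-wood comb lying flat on the ledge among the stands, 150 mm long (its x) by 42 mm by 8 mm thick, loose. Not to be moved. Other bystanders near the stands are low, under 35 mm; taller ones (up to 170 mm) stand beyond x = 0.7 m or beyond 0.4 m to the sides. Origin: centre of its underside; z is up. 
There are look-alikes about, which are no part of the job. What is shaped like the holder but red is not meant. Leave any yellow look-alike of the lota alone.

How it is judged (in metres and radians):
On the way:
1. one of the four things is set down upright on the stone slab (((horizontal distance between lota and slab below 0.03 m and z of lota in the frame of slab between 0.011 and 0.019 m and angle between lota's own z axis and vertical below 0.1 rad and linear speed of lota below 0.02 m/s and contact force between the fingers and lota below 0.1 N) or (horizontal distance between saucer and slab below 0.03 m and z of saucer in the frame of slab between 0.011 and 0.019 m and angle between saucer's own z axis and vertical below 0.1 rad and linear speed of saucer below 0.02 m/s and contact force between the fingers and saucer below 0.1 N) or (horizontal distance between holder and slab below 0.03 m and z of holder in the frame of slab between 0.011 and 0.019 m and angle between holder's own z axis and vertical below 0.1 rad and linear speed of holder below 0.02 m/s and contact force between the fingers and holder below 0.1 N) or (horizontal distance between bottle and slab below 0.03 m and z of bottle in the frame of slab between 0.011 and 0.019 m and angle between bottle's own z axis and vertical below 0.1 rad and linear speed of bottle below 0.02 m/s and contact force between the fingers and bottle below 0.1 N))), for 0.2 s.
At the end, for the whole second after the job is handed in: Lota on the plate, saucer on the drainer, holder on the tray, bottle in the dish: each within 15 mm of its stand's middle, on its floor within 4 mm, upright within 0.1 rad, at rest, released; the saucer's length within 0.3 rad of the drainer's (horizontal distance between lota and plate below 0.015 m and z of lota in the frame of plate between 0.004 and 0.012 m and angle between each of lota, saucer, holder, bottle's own z axis and vertical below 0.1 rad and linear speed of each of lota, saucer, holder, bottle below 0.02 m/s and horizontal distance between saucer and drainer below 0.015 m and z of saucer in the frame of drainer between 0.004 and 0.012 m and horizontal distance between holder and tray below 0.015 m and z of holder in the frame of tray between 0.004 and 0.012 m and horizontal distance between bottle and dish below 0.015 m and z of bottle in the frame of dish between 0.004 and 0.012 m and angle between the x axis of saucer and the x axis of drainer, either way round below 0.3 rad); the robot touches nothing.
It fails at once if one of the four things is put down on the wet ledge (height (world z) of any of lota, saucer, holder, bottle below 0.004 m).
It fails at once if the neem comb is moved by more than 15 mm (distance of comb from where it was at the start of the episode above 0.015 m).
It also fails if it takes over 138 s, if anything falls off the work surface, if the arm or the gripper's body presses on something with over 40 N, if the wrist force passes 120 N, or if a joint passes its speed limit or range.

## Working session

There is one attempt and no reset: what is moved stays moved. The work goes in short steps, Python scripts to look and compute and a tool call to move; the robot and the scene stay as the last step left them, time stands still between calls to the robot, and variables do not carry over. Pictures are saved under pics/ and viewed, at most 14 in all, crops included, and the job is handed in when it is done.

Besides the shell and the picture viewer there is one more tool, called after "Emit:" by a JSON object that holds its "method" and its "body". move_arm: Moves the arm, as the interface text tells. Its arguments: {"type":"object","properties":{"motion":{"type":"array","items":{"type":"array","items":{"type":"number"}}},"grip_force":{"type":"number"}},"required":["motion"]}

```bash
mkdir -p pics
cat > h.py <<'E'
import numpy as np, cv2
from rig import sensors, grab_frame, camera_params, order
def world(name,d,P=None):
    p=P or camera_params(name); K=np.array(p["camera_matrix"]);k=p["k1"];T=np.array(p["world_from_camera"])
    v,u=np.mgrid[0:d.shape[0],0:d.shape[1]]
    x=(u-K[0,2])/K[0,0]; y=(v-K[1,2])/K[1,1]
    rd=np.hypot(x,y); r=rd.copy()
    for _ in range(20): r=rd/(1+k*r*r)
    s=1/(1+k*r*r)
    c=np.stack([x*s*d,y*s*d,d],-1)
    return c@T[:3,:3].T+T[:3,3]
E
python3 - <<'E'
from h import *
print(sensors.sense())
for n in ["top","scene"]:
    im,d=grab_frame(n); cv2.imwrite(f"pics/{n}0.png",im[...,::-1]); np.save(f"pics/{n}0.npy",d); print(n,camera_params(n))
E
```

```text
{'clock': 0.0, 'qpos': array([-1.33339090e+00,  3.53663567e-01,  1.63415298e+00,  4.18118952e-07,
        1.15520698e+00, -2.39273776e-03]), 'qvel': array([ 0.00019925,  0.00027856,  0.00218943,  0.00166664,  0.00023839,
       -0.00193431]), 'joint_efforts': array([-2.62385263e-03, -6.05254483e+01, -3.42074382e+01, -1.50358424e-04,
        9.23440995e-03, -1.58186526e-05]), 'eef_pos': array([ 148.33071967, -606.63806636,  230.54399586]), 'tcp_rot': array([-3.14016179e+00, -3.80597661e-06,  2.39797995e-01]), 'contact_force': array([ 0.52043608, -0.06124179, -0.13251454]), 'wrist_torque': array([-0.01840121,  0.00112207,  0.02103643]), 'grasp_force': 0.0, 'opening': 0.9991944978568151}
top {'camera_matrix': array([[551.62010719,   0.        , 310.90377609],
       [  0.        , 551.62010719, 242.87389706],
       [  0.        ,   0.        ,   1.        ]]), 'k1': 0.059175646822806495, 'world_from_camera': array([[ 5.41169474e-03, -9.93215666e-01,  1.16160899e-01,
         3.46097033e+02],
       [-9.99838429e-01, -7.36549370e-03, -1.63971128e-02,
         2.82120329e+01],
       [ 1.71414517e-02, -1.16053395e-01, -9.93095051e-01,
         1.02524873e+03],
       [ 0.00000000e+00,  0.00000000e+00,  0.00000000e+00,
         1.00000000e+00]])}
scene {'camera_matrix': array([[440.56134851,   0.        , 325.53895763],
       [  0.        , 440.56134851, 236.86412171],
       [  0.        ,   0.        ,   1.        ]]), 'k1': 0.020508717797262467, 'world_from_camera': array([[ 8.07704892e-01,  3.38395914e-01, -4.82805357e-01,
         9.64550078e+02],
       [ 5.89531428e-01, -4.74782948e-01,  6.53478269e-01,
        -6.15066858e+02],
       [-8.09337458e-03, -8.12446526e-01, -5.82979536e-01,
         5.95697317e+02],
       [ 0.00000000e+00,  0.00000000e+00,  0.00000000e+00,
         1.00000000e+00]])}
```

View pics/top0.png

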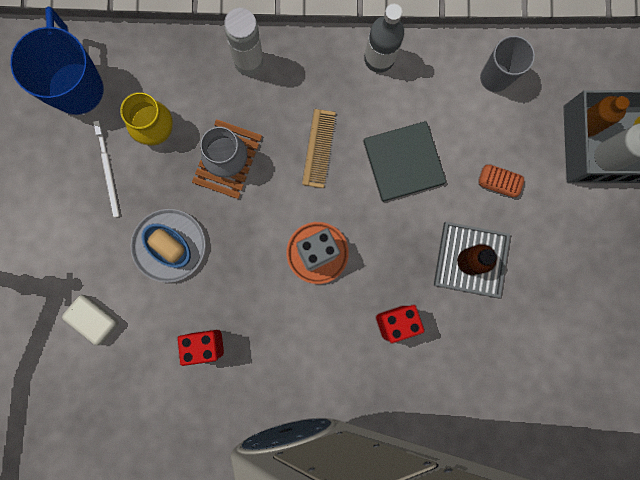

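View pics/scene0.png

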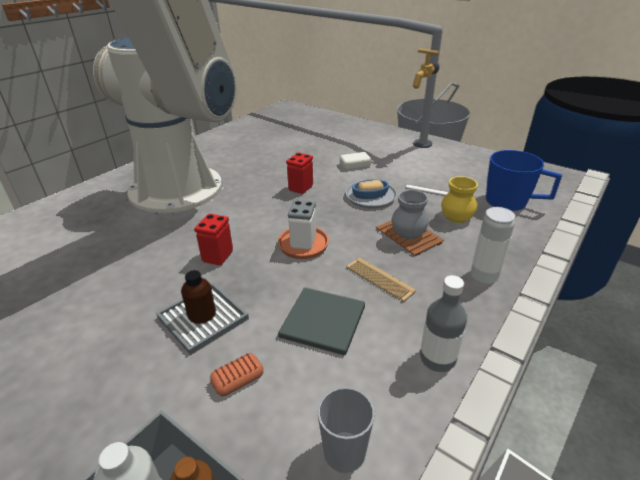

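Top view: lota at (222,150) on the drainer, saucer (166,246) on the plate, holder (318,250) in the dish, bottle (477,259) on the tray, slab (405,161) empty, and comb (320,148). Possible confusions are the yellow pot (147,118), the red boxes (200,347) and (400,323), the steel cup (508,62), the white soap (90,320), the orange sponge (502,180) and the brown bottle in the crate (608,110). I choose the steel lota, the white holder and the brown bottle on the tray.

```bash
cat > meas.py <<'E'
from h import *
# approx pixel boxes (u0,v0,u1,v1) and z band
def pts(W,box,z0,z1):
    u0,v0,u1,v1=box; w=W[v0:v1,u0:u1].reshape(-1,3); return w[(w[:,2]>z0)&(w[:,2]<z1)]
def clean(p):  # largest connected blob on 2mm grid
    g=np.round((p[:,:2]-p[:,:2].min(0))/3).astype(int)+2
    m=np.zeros(g.max(0)+4,np.uint8); m[g[:,0],g[:,1]]=1
    m2=cv2.dilate(m,np.ones((3,3),np.uint8)); n,l,s,_=cv2.connectedComponentsWithStats(m2)
    k=1+np.argmax(s[1:,4]); return p[l[g[:,0],g[:,1]]==k]
def rect(p):
    r=cv2.minAreaRect(p[:,:2].astype(np.float32)); (w,h),a=r[1],r[2]
    if w<h: w,h=h,w; a+=90
    return np.round(r[0],1),round(w,1),round(h,1),round(np.deg2rad(a),3),round(p[:,2].mean(),1),len(p)
def circ(p):
    c,r=cv2.minEnclosingCircle(p[:,:2].astype(np.float32)); return np.round(c,1),round(2*r,1),round(p[:,2].mean(),1),len(p)
E
python3 - <<'E'
from meas import *
d=np.load("pics/top0.npy"); W=world("top",d)
for n,b,z0,z1,f in [("slab",(350,110,460,210),10,20,rect),("comb",(295,100,345,195),5,12,rect),("drainer",(185,115,270,205),5,14,rect),
 ("plate",(125,205,215,290),8,18,circ),("dish",(280,215,360,290),8,20,circ),("tray",(428,215,518,305),8,18,rect),
 ("lota",(190,115,260,185),96,110,circ),("lota2",(190,115,260,185),92,112,rect),("saucer",(135,210,200,280),28,38,rect),
 ("soap",(135,210,200,280),38,46,rect),
 ("holder",(285,215,350,285),92,106,rect),("botcap",(450,235,505,285),95,110,circ),("botbody",(450,235,505,285),40,72,rect),
 ("yel",(115,85,180,150),85,100,circ),("red1",(170,320,230,370),85,100,rect),("red2",(370,300,430,350),85,100,rect),("ground",(330,330,370,380),-20,20,rect),("soap2",(55,290,125,350),10,60,rect)]:
    p=clean(pts(W,b,z0,z1)); print(n,f(p))
print(camera_params("wrist"))
E
```

```text
slab (array([ 622.1, -163.1]), 126.6, 125.1, np.float64(1.858), np.float64(15.3), 4254)
comb (array([646. ,  -6.7]), 149.9, 69.7, np.float64(3.025), np.float64(7.7), 1152)
drainer (array([620.3, 183.7]), 161.1, 125.6, np.float64(2.881), np.float64(8.6), 1363)
plate (array([458.5, 274.1]), 136.7, np.float64(11.4), 2282)
dish (array([447.8,   0.7]), 114.5, np.float64(12.3), 1421)
tray (array([ 436.7, -285.9]), 122.0, 121.9, np.float64(1.389), np.float64(11.9), 1497)
lota (array([621.8, 170.9]), 64.3, np.float64(102.9), 290)
lota2 (array([621.4, 171.3]), 63.0, 62.8, np.float64(1.594), np.float64(101.3), 351)
saucer (array([456.7, 272.7]), 96.9, 62.0, np.float64(0.694), np.float64(34.0), 588)
soap (array([456.3, 272.5]), 62.7, 55.9, np.float64(1.065), np.float64(41.5), 568)
holder (array([446.6,   1.9]), 61.6, 49.9, np.float64(2.026), np.float64(100.5), 1061)
botcap (array([ 433.3, -283.6]), 28.9, np.float64(102.6), 242)
botbody (array([ 426.3, -276.3]), 52.9, 34.0, np.float64(0.791), np.float64(57.1), 176)
yel (array([681.4, 310.1]), 66.2, np.float64(93.2), 414)
red1 (array([278.6, 200.
[... 179 characters left out ...]
.2, 72.1, np.float64(0.0), np.float64(0.5), 1991)
soap2 (array([324.4, 402.9]), 86.7, 56.0, np.float64(0.916), np.float64(29.2), 1620)
{'camera_matrix': array([[391.50035503,   0.        , 322.30500464],
       [  0.        , 391.50035503, 238.9072855 ],
       [  0.        ,   0.        ,   1.        ]]), 'k1': -0.0020550097464070056, 'world_from_camera': array([[ 2.37001127e-01, -9.23673597e-01, -3.01093926e-01,
         2.27111122e+02],
       [-9.71508692e-01, -2.25698898e-01, -7.23247467e-02,
        -5.88096721e+02],
       [-1.15210828e-03,  3.09656412e-01, -9.50847821e-01,
         3.73617885e+02],
       [ 0.00000000e+00,  0.00000000e+00,  0.00000000e+00,
         1.00000000e+00]])}
```

Run:
```python
from meas import *
d=np.load("pics/top0.npy"); W=world("top",d); im=cv2.imread("pics/top0.png")
h=cv2.cvtColor(im,cv2.COLOR_BGR2HSV)
def col(box,lo,hi,z0,z1):
    u0,v0,u1,v1=box; m=cv2.inRange(h,lo,hi)[v0:v1,u0:u1]>0; w=W[v0:v1,u0:u1][m]; return w[(w[:,2]>z0)&(w[:,2]<z1)]
p=clean(col((180,110,275,210),(3,90,50),(20,255,255),4,13)); print("drainer",rect(p))
x,y=p[:,0],p[:,1]
p=clean(col((135,210,200,280),(95,100,40),(125,255,255),20,40)); print("saucerblue",rect(p),circ(p))
cv2.imwrite("pics/crop1.png",cv2.resize(im[100:300,110:350],None,fx=3,fy=3,interpolation=cv2.INTER_CUBIC)[:600])
```

```text
drainer (array([624.2, 171.1]), 129.7, 92.2, np.float64(2.798), np.float64(8.6), 1314)
saucerblue (array([456.4, 272.4]), 96.1, 61.9, np.float64(0.705), np.float64(31.3), 526) (array([455.8, 273.5]), 99.1, np.float64(31.3), 526)
```

View pics/crop1.png

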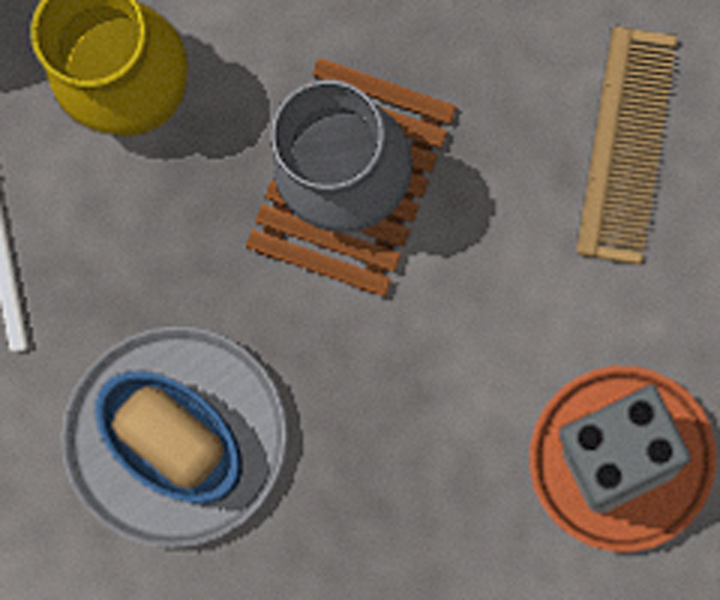

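The crop confirms the choices: steel-grey lota on the slats (crop 330,135), blue saucer (170,435), white and grey holder on terracotta (625,447). Yellow pot is top left.

```bash
cat > plan.py <<'E'
import sys; from h import *
from scipy.spatial.transform import Rotation as Ro
s=sensors.sense(); p=np.array(s["eef_pos"]); R=Ro.from_euler("xyz",s["tcp_rot"]); 
print("t",round(s["clock"],2),"pos",p.round(1),"rpy",np.round(s["tcp_rot"],3),"q",np.round(s["qpos"],2),"open",round(s["opening"],3),"F",np.round(s["contact_force"],1),"g",round(s["grasp_force"],1))
# targets "x,y,z,yaw" ; '-' keeps the value
cur=[*p,s["tcp_rot"][2]]
for a in sys.argv[1:]:
    t=[c if k=='-' else float(k) for k,c in zip(a.split(','),cur)]
    th=(t[3]-cur[3]+np.pi)%(2*np.pi)-np.pi
    T=Ro.from_euler("xyz",[np.pi,0,t[3]]); rv=(R.inv()*T).as_rotvec(); sh=R.inv().apply(np.array(t[:3])-p)/1000
    print(a,"rv",rv.round(3),"shift",sh.round(4)); p=np.array(t[:3]);R=T;cur=t
E
python3 plan.py 621.6,171.1,231,1.84 -,-,74,-
```

```text
t 0.1 pos [ 148.3 -606.7  230.7] rpy [-3.14 -0.    0.24] q [-1.33  0.35  1.63  0.    1.16 -0.  ] open 1.0 F [ 0.8 -0.2  0.2] g 0.0
621.6,171.1,231,1.84 rv [-1.0e-03 -1.0e-03 -1.6e+00] shift [ 6.444e-01 -6.432e-01  4.000e-04]
-,-,74,- rv [0. 0. 0.] shift [ 0.    -0.     0.157]
```

The manual's scale: shifts go in shares of 0.8 m and turns go in shares of 2 pi rad. Converting my numbers, 0.6444 m / 0.8 = 0.8055, -0.6432 m / 0.8 = -0.804, -1.6 rad / 6.2832 = -0.2546.

Emit:
{"method": "move_arm", "body": {"motion": [[0,0,-0.2546,0.8055,-0.804,0,0.085],[0,0,-0.2546,0.8055,-0.804,0,0.085],[0,0,-0.2546,0.8055,-0.804,0,0.085],[0,0,-0.2546,0.8055,-0.804,0,0.085],[0,0,-0.2546,0.8055,-0.804,0,0.085],[0,0,-0.2546,0.8055,-0.804,0,0.085],[0,0,-0.2546,0.8055,-0.804,0,0.085],[0,0,-0.2546,0.8055,-0.804,0,0.085]], "grip_force": 40}}

```text
clock: 1.1
eef_pos: [409.0, -178.1, 231.3]
tcp_rot: [3.141, 0.0, 1.746]
contact_force: [1.4, 0.4, 0.5]
opening: 0.996
grasp_force: 0.0
```

```bash
python3 plan.py 621.6,171.1,231,1.84 -,-,74,-
```

```text
t 1.1 pos [ 409.  -178.1  231.3] rpy [3.141 0.    1.746] q [-0.41  0.07  2.   -0.    1.07 -0.59] open 0.996 F [1.4 0.4 0.5] g 0.0
621.6,171.1,231,1.84 rv [ 0.     0.    -0.094] shift [0.3068 0.2702 0.0004]
-,-,74,- rv [0. 0. 0.] shift [ 0.    -0.     0.157]
```

To row units: 0.3 m / 0.8 = 0.375, 0.264 m / 0.8 = 0.33, -0.094 rad / 6.2832 = -0.015.

Emit:
{"method": "move_arm", "body": {"motion": [[0,0,-0.015,0.375,0.33,0,0.085],[0,0,-0.015,0.375,0.33,0,0.085],[0,0,-0.015,0.375,0.33,0,0.085],[0,0,-0.015,0.375,0.33,0,0.085],[0,0,-0.015,0.375,0.33,0,0.085],[0,0,-0.015,0.375,0.33,0,0.085],[0,0,-0.015,0.375,0.33,0,0.085],[0,0,-0.015,0.375,0.33,0,0.085]]}}

```text
clock: 2.1
eef_pos: [618.3, 161.7, 230.4]
tcp_rot: [-3.141, -0.0, 1.836]
contact_force: [-0.2, -0.2, -0.3]
opening: 0.998
grasp_force: 0.0
```

```bash
python3 plan.py 621.6,171.1,231,1.84 -,-,74,-
```

```text
t 2.1 pos [618.3 161.7 230.4] rpy [-3.141 -0.     1.836] q [ 0.25  0.38  1.6   0.    1.16 -0.01] open 0.998 F [-0.2 -0.2 -0.3] g 0.0
621.6,171.1,231,1.84 rv [-0.001 -0.    -0.004] shift [ 0.0082  0.0057 -0.0006]
-,-,74,- rv [0. 0. 0.] shift [ 0.    -0.     0.157]
```

Emit:
{"method": "move_arm", "body": {"motion": [[0,0,0,0.0103,0.0071,0.025,0.085],[0,0,0,0.0103,0.0071,0.075,0.085],[0,0,0,0.0103,0.0071,0.1125,0.085],[0,0,0,0.0103,0.0071,0.1438,0.085],[0,0,0,0.0103,0.0071,0.1688,0.085],[0,0,0,0.0103,0.0071,0.1875,0.085],[0,0,0,0.0103,0.0071,0.195,0.085],[0,0,0,0.0103,0.0071,0.195,0.085]]}}

```text
clock: 3.1
eef_pos: [621.5, 169.6, 75.3]
tcp_rot: [3.142, -0.0, 1.834]
contact_force: [0.1, -0.1, 0.5]
opening: 0.998
grasp_force: 0.0
```

Emit:
{"method": "move_arm", "body": {"motion": [[0,0,0,0,0,0,0.04],[0,0,0,0,0,0,0.04],[0,0,0,0,0,0,0.04],[0,0,0,0,0,0,0.04],[0,0,0,0,0,0,0.04],[0,0,0,0,0,0,0.04],[0,0,0,0,0,0,0.04],[0,0,0,0,0,0,0.04]]}}

```text
clock: 4.1
eef_pos: [622.0, 169.8, 76.6]
tcp_rot: [3.14, -0.0, 1.834]
contact_force: [-1.5, -0.8, 5.9]
opening: 0.729
grasp_force: 43.6
```

```bash
python3 plan.py -,-,240,- 620,-163.1,-,1.32
```

```text
t 4.1 pos [622.  169.8  76.6] rpy [ 3.14  -0.     1.834] q [0.26 0.55 1.7  0.   0.88 0.  ] open 0.729 F [-1.5 -0.8  5.9] g 43.6
-,-,240,- rv [ 0.002 -0.    -0.   ] shift [ 0.      0.0002 -0.1634]
620,-163.1,-,1.32 rv [ 0.    -0.     0.514] shift [-0.3209 -0.0885 -0.    ]
```

To row units: -0.163 m / 0.8 = -0.2038, -0.14 m / 0.8 = -0.175.

Emit:
{"method": "move_arm", "body": {"motion": [[0,0,0,0,0,-0.0125,0.04],[0,0,0,0,0,-0.0375,0.04],[0,0,0,0,0,-0.075,0.04],[0,0,0,0,0,-0.125,0.04],[0,0,0,0,0,-0.175,0.04],[0,0,0,0,0,-0.2038,0.04],[0,0,0,0,0,-0.2038,0.04],[0,0,0,0,0,-0.2038,0.04]]}}

```text
clock: 5.1
eef_pos: [620.8, 169.4, 237.7]
tcp_rot: [-3.141, -0.0, 1.834]
contact_force: [0.2, -1.1, -2.6]
opening: 0.731
grasp_force: 44.7
```

```bash
python3 plan.py 621.5,-163.1,-,1.32 -,-,84.5,-
python3 - <<'E'
from h import *
im,d=grab_frame("scene"); cv2.imwrite("pics/s1.png",cv2.resize(im[60:340,240:560,::-1],None,fx=2,fy=2))
E
```

```text
t 5.1 pos [620.8 169.4 237.7] rpy [-3.141 -0.     1.834] q [0.26 0.38 1.58 0.   1.18 0.  ] open 0.731 F [ 0.2 -1.1 -2.6] g 44.7
621.5,-163.1,-,1.32 rv [-0.001  0.     0.514] shift [-3.213e-01 -8.580e-02  1.000e-04]
-,-,84.5,- rv [0. 0. 0.] shift [ 0.     -0.      0.1532]
```

View pics/s1.png

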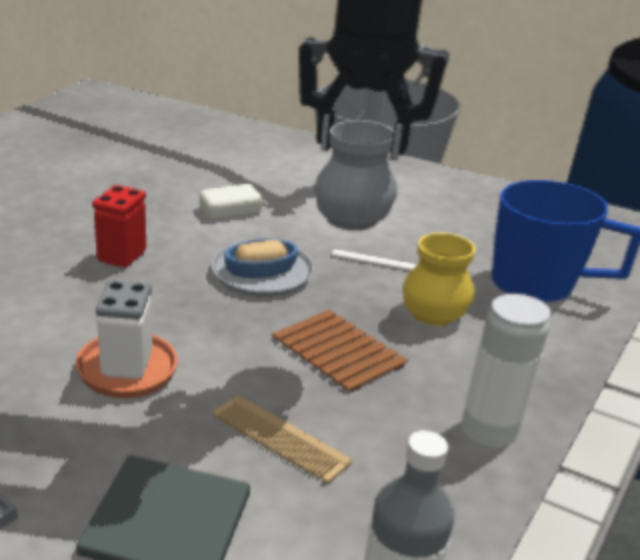

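Lota hangs upright in the gripper (crop 360,175), drainer empty (340,348).

To row units: -0.3213 m / 0.8 = -0.4016, -0.27 m / 0.8 = -0.3375, 0.514 rad / 6.2832 = 0.0818.

Emit:
{"method": "move_arm", "body": {"motion": [[0,0,0.0102,-0.05,-0.0138,0,0.04],[0,0,0.0204,-0.1,-0.0275,0,0.04],[0,0,0.0326,-0.16,-0.0425,0,0.04],[0,0,0.0454,-0.2225,-0.0588,0,0.04],[0,0,0.0573,-0.2813,-0.075,0,0.04],[0,0,0.0684,-0.3375,-0.09,0,0.04],[0,0,0.078,-0.3825,-0.1025,0,0.04],[0,0,0.0818,-0.4016,-0.1073,0,0.04]]}}

```text
clock: 6.15
eef_pos: [621.3, -164.8, 236.7]
tcp_rot: [-3.139, 0.0, 1.317]
contact_force: [-0.2, -0.1, -2.3]
opening: 0.729
grasp_force: 44.7
```

To row units: 0.149 m / 0.8 = 0.1863, 0.144 m / 0.8 = 0.18.

Emit:
{"method": "move_arm", "body": {"motion": [[0,0,0,0,0,0.025,0.04],[0,0,0,0,0,0.075,0.04],[0,0,0,0,0,0.1188,0.04],[0,0,0,0,0,0.15,0.04],[0,0,0,0,0,0.1688,0.04],[0,0,0,0,0,0.18,0.04],[0,0,0,0,0,0.1863,0.04],[0,0,0,0,0,0.1863,0.04]]}}

```text
clock: 7.15
eef_pos: [622.4, -163.0, 89.6]
tcp_rot: [3.141, -0.0, 1.32]
contact_force: [-0.3, -0.2, -3.3]
opening: 0.729
grasp_force: 44.7
```

```bash
python3 plan.py 621.5,-163.1,84,1.32
```

```text
t 7.15 pos [ 622.4 -163.    89.6] rpy [ 3.141 -0.     1.32 ] q [-0.26  0.54  1.7   0.    0.91 -0.01] open 0.729 F [-0.3 -0.2 -3.3] g 44.7
621.5,-163.1,84,1.32 rv [ 0.001 -0.    -0.   ] shift [-0.0003 -0.0009  0.0056]
```

To row units: 0.005 m / 0.8 = 0.0063, 0.004 m / 0.8 = 0.005.

Emit:
{"method": "move_arm", "body": {"motion": [[0,0,0,0,0,0.0025,0.04],[0,0,0,0,0,0.005,0.04],[0,0,0,0,0,0.0063,0.04],[0,0,0,0,0,0.0063,0.04]]}}

```text
clock: 7.65
eef_pos: [622.1, -163.0, 84.3]
tcp_rot: [-3.142, -0.0, 1.32]
contact_force: [-0.2, -0.6, -2.6]
opening: 0.728
grasp_force: 44.7
```

To row units: 0.001 m / 0.8 = 0.0013.

Emit:
{"method": "move_arm", "body": {"motion": [[0,0,0,0,0,0.0013,0.04],[0,0,0,0,0,0.0013,0.04]]}}

```text
clock: 7.9
eef_pos: [622.3, -163.0, 83.6]
tcp_rot: [3.141, -0.0, 1.32]
contact_force: [-1.6, 0.8, 2.4]
opening: 0.726
grasp_force: 45.1
```

To row units: -0.15 m / 0.8 = -0.1875, -0.11 m / 0.8 = -0.1375.

Emit:
{"method": "move_arm", "body": {"motion": [[0,0,0,0,0,0,0.085],[0,0,0,0,0,0,0.085],[0,0,0,0,0,0,0.085],[0,0,0,0,0,0,0.085],[0,0,0,0,0,-0.025,0.085],[0,0,0,0,0,-0.075,0.085],[0,0,0,0,0,-0.1375,0.085],[0,0,0,0,0,-0.1875,0.085]]}}

```text
clock: 8.9
eef_pos: [622.6, -163.1, 237.0]
tcp_rot: [3.139, 0.0, 1.32]
contact_force: [0.5, 0.5, -0.2]
opening: 0.994
grasp_force: 0.0
```

```bash
python3 plan.py 456.5,272.7,232,2.8
```

```text
t 8.9 pos [ 622.6 -163.1  237. ] rpy [3.139 0.    1.32 ] q [-0.26  0.38  1.59 -0.    1.18 -0.01] open 0.994 F [ 0.5  0.5 -0.2] g 0.0
456.5,272.7,232,2.8 rv [ 0.002  0.002 -1.48 ] shift [ 0.3809 -0.2692  0.0043]
```

To row units: 0.381 m / 0.8 = 0.4763, 0.335 m / 0.8 = 0.4188, -1.48 rad / 6.2832 = -0.2355.

Emit:
{"method": "move_arm", "body": {"motion": [[0,0,-0.0294,0.05,-0.0363,0,0.085],[0,0,-0.0589,0.1063,-0.075,0,0.085],[0,0,-0.0883,0.1688,-0.1188,0,0.085],[0,0,-0.1178,0.2313,-0.1638,0,0.085],[0,0,-0.1472,0.2938,-0.2075,0,0.085],[0,0,-0.1767,0.3563,-0.2525,0,0.085],[0,0,-0.2061,0.4188,-0.2963,0,0.085],[0,0,-0.2355,0.4763,-0.3363,0,0.085]]}}

```text
clock: 9.9
eef_pos: [455.5, 274.9, 235.0]
tcp_rot: [3.14, 0.001, 2.806]
contact_force: [1.3, -0.1, -1.3]
opening: 0.995
grasp_force: 0.0
```

```bash
python3 plan.py 456.4,272.6,232,3.84 -,-,18,-
python3 - <<'E'
from meas import *
im,d=grab_frame("top"); W=world("top",d)
p=clean(pts(W,(360,110,450,200),100,118)); print("lota",circ(p))
im2=cv2.cvtColor(im,cv2.COLOR_RGB2HSV); m=cv2.inRange(im2,(3,90,50),(20,255,255))[110:210,180:275]>0
w=W[110:210,180:275][m]; p=clean(w[(w[:,2]>4)&(w[:,2]<13)]); print("drainer",rect(p))
E
```

```text
t 9.9 pos [455.5 274.9 235. ] rpy [3.140e+00 1.000e-03 2.806e+00] q [ 0.54  0.2   1.83  0.    1.11 -0.7 ] open 0.995 F [ 1.3 -0.1 -1.3] g 0.0
456.4,272.6,232,3.84 rv [ 1.000e-03  2.000e-03 -1.034e+00] shift [-0.0016 -0.0019  0.003 ]
-,-,18,- rv [0. 0. 0.] shift [ 0.    -0.     0.214]
lota (array([ 620.9, -161.6]), 64.6, np.float64(108.1), 349)
drainer (array([624.5, 170.9]), 130.4, 92.5, np.float64(2.807), np.float64(8.6), 2651)
```

To row units: 0.1 m / 0.8 = 0.125, 0.08 m / 0.8 = 0.1, -1.034 rad / 6.2832 = -0.1646.

Emit:
{"method": "move_arm", "body": {"motion": [[0,0,-0.0286,-0.002,-0.0024,0.0038,0.085],[0,0,-0.0573,-0.002,-0.0024,0.0038,0.085],[0,0,-0.0859,-0.002,-0.0024,0.0038,0.085],[0,0,-0.1146,-0.002,-0.0024,0.0038,0.085],[0,0,-0.1432,-0.002,-0.0024,0.025,0.085],[0,0,-0.1646,-0.002,-0.0024,0.0625,0.085],[0,0,-0.1646,-0.002,-0.0024,0.1,0.085],[0,0,-0.1646,-0.002,-0.0024,0.125,0.085]]}}

```text
clock: 10.95
eef_pos: [457.1, 270.5, 133.4]
tcp_rot: [-3.142, 0.0, -2.45]
contact_force: [-0.9, -0.5, 0.2]
opening: 0.994
grasp_force: 0.0
```

```bash
python3 plan.py 456.4,272.6,18.5,3.84
```

```text
t 10.95 pos [457.1 270.5 133.4] rpy [-3.142  0.    -2.45 ] q [ 0.53  0.33  1.92 -0.    0.89 -1.73] open 0.994 F [-0.9 -0.5  0.2] g 0.0
456.4,272.6,18.5,3.84 rv [-0.     0.    -0.006] shift [-0.0008  0.0021  0.1149]
```

To row units: 0.114 m / 0.8 = 0.1425, 0.0021 m / 0.8 = 0.0026, -0.006 rad / 6.2832 = -0.001.

Emit:
{"method": "move_arm", "body": {"motion": [[0,0,-0.001,-0.001,0.0026,0.025,0.085],[0,0,-0.001,-0.001,0.0026,0.0625,0.085],[0,0,-0.001,-0.001,0.0026,0.0938,0.085],[0,0,-0.001,-0.001,0.0026,0.1188,0.085],[0,0,-0.001,-0.001,0.0026,0.1338,0.085],[0,0,-0.001,-0.001,0.0026,0.1413,0.085],[0,0,-0.001,-0.001,0.0026,0.1425,0.085],[0,0,-0.001,-0.001,0.0026,0.1425,0.085]]}}

```text
clock: 11.95
eef_pos: [456.7, 272.9, 19.8]
tcp_rot: [-3.141, 0.001, -2.443]
contact_force: [-0.1, 0.3, -0.5]
opening: 0.99
grasp_force: 0.0
```

Emit:
{"method": "move_arm", "body": {"motion": [[0,0,0,0,0,0,0.04],[0,0,0,0,0,0,0.04],[0,0,0,0,0,0,0.04],[0,0,0,0,0,0,0.04],[0,0,0,0,0,0,0.04],[0,0,0,0,0,0,0.04]], "grip_force": 50}}

```text
clock: 12.7
eef_pos: [456.6, 273.0, 20.4]
tcp_rot: [-3.142, 0.001, -2.443]
contact_force: [-2.6, -1.1, 11.2]
opening: 0.714
grasp_force: 51.4
```

```bash
python3 plan.py -,-,140,-
```

```text
t 12.7 pos [456.6 273.   20.4] rpy [-3.142e+00  1.000e-03 -2.443e+00] q [ 0.54  0.51  1.98  0.    0.66 -1.73] open 0.714 F [-2.6 -1.1 11.2] g 51.4
-,-,140,- rv [-0.     0.001 -0.   ] shift [-1.000e-04 -0.000e+00 -1.196e-01]
```

To row units: -0.12 m / 0.8 = -0.15, -0.115 m / 0.8 = -0.1438.

Emit:
{"method": "move_arm", "body": {"motion": [[0,0,0,0,0,-0.0125,0.04],[0,0,0,0,0,-0.0375,0.04],[0,0,0,0,0,-0.075,0.04],[0,0,0,0,0,-0.1125,0.04],[0,0,0,0,0,-0.1438,0.04],[0,0,0,0,0,-0.15,0.04],[0,0,0,0,0,-0.15,0.04]]}}

```text
clock: 13.58
eef_pos: [456.1, 272.5, 139.1]
tcp_rot: [3.142, -0.0, -2.443]
contact_force: [0.1, 0.6, -2.5]
opening: 0.711
grasp_force: 55.2
```

```bash
python3 plan.py 624.3,171,140,2.805 -,-,22,-;  python3 - <<'E'
from h import *
im,d=grab_frame("scene"); cv2.imwrite("pics/s2.png",cv2.resize(im[60:340,240:560,::-1],None,fx=2,fy=2))
E
```

```text
t 13.57 pos [456.1 272.5 139.1] rpy [ 3.142 -0.    -2.443] q [ 0.54  0.32  1.92  0.    0.9  -1.73] open 0.711 F [ 0.1  0.6 -2.5] g 55.2
624.3,171,140,2.805 rv [-0.    -0.     1.035] shift [-0.0635 -0.1859 -0.001 ]
-,-,22,- rv [0. 0. 0.] shift [-0.    -0.     0.118]
```

View pics/s2.png

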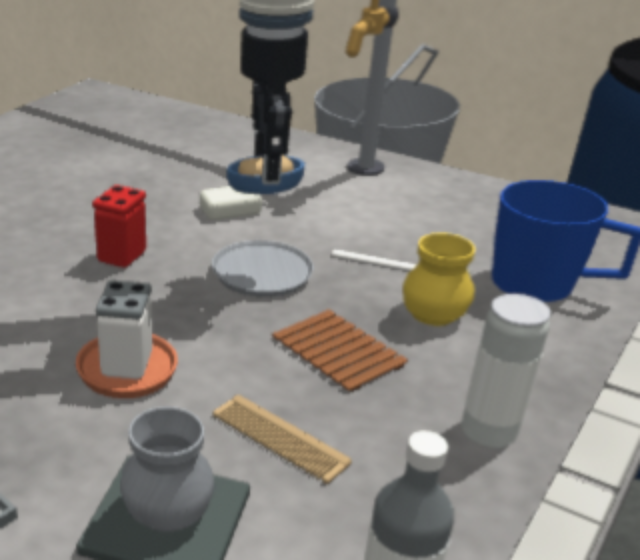

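The saucer hangs level at (265,172), and the lota stands upright on the slab at (167,475).

To row units: -0.186 m / 0.8 = -0.2325, -0.0635 m / 0.8 = -0.0794, 1.035 rad / 6.2832 = 0.1647.

Emit:
{"method": "move_arm", "body": {"motion": [[0,0,0.0239,-0.0113,-0.0338,0,0.04],[0,0,0.0477,-0.0225,-0.0675,0,0.04],[0,0,0.0732,-0.035,-0.1038,0,0.04],[0,0,0.0987,-0.0475,-0.1388,0,0.04],[0,0,0.1241,-0.06,-0.175,0,0.04],[0,0,0.1464,-0.0713,-0.2075,0,0.04],[0,0,0.1647,-0.0794,-0.2325,0,0.04],[0,0,0.1647,-0.0794,-0.2325,0,0.04]]}}

```text
clock: 14.62
eef_pos: [624.7, 170.0, 137.5]
tcp_rot: [-3.14, -0.002, 2.803]
contact_force: [0.2, 0.9, -2.2]
opening: 0.713
grasp_force: 55.2
```

```bash
python3 plan.py 624.3,171,22,2.805
```

```text
t 14.62 pos [624.7 170.  137.5] rpy [-3.140e+00 -2.000e-03  2.803e+00] q [ 0.26  0.48  1.66 -0.    1.   -0.97] open 0.713 F [ 0.2  0.9 -2.2] g 55.2
624.3,171,22,2.805 rv [-0.001 -0.002 -0.002] shift [0.0006 0.0009 0.1155]
```

To row units: 0.1155 m / 0.8 = 0.1444, 0.1145 m / 0.8 = 0.1431.

Emit:
{"method": "move_arm", "body": {"motion": [[0,0,0,0.0006,0.0006,0.025,0.04],[0,0,0,0.0006,0.0006,0.0625,0.04],[0,0,0,0.0006,0.0006,0.1,0.04],[0,0,0,0.0006,0.0006,0.125,0.04],[0,0,0,0.0006,0.0006,0.1375,0.04],[0,0,0,0.0006,0.0006,0.1431,0.04],[0,0,0,0.0006,0.0006,0.1444,0.04],[0,0,0,0.0006,0.0006,0.1444,0.04]]}}

```text
clock: 15.62
eef_pos: [624.9, 171.8, 24.6]
tcp_rot: [3.141, 0.001, 2.805]
contact_force: [0.6, -0.2, -3.4]
opening: 0.714
grasp_force: 55.2
```

To row units: 0.001 m / 0.8 = 0.0013.

Emit:
{"method": "move_arm", "body": {"motion": [[0,0,0,0,0,0.0013,0.04],[0,0,0,0,0,0.0013,0.04]]}}

```text
clock: 15.88
eef_pos: [624.4, 171.7, 23.1]
tcp_rot: [3.141, 0.0, 2.805]
contact_force: [0.9, 0.6, -2.6]
opening: 0.714
grasp_force: 55.2
```

To row units: 0.0015 m / 0.8 = 0.0019.

Emit:
{"method": "move_arm", "body": {"motion": [[0,0,0,0,0,0.0019,0.04],[0,0,0,0,0,0.0019,0.04],[0,0,0,0,0,0.0019,0.04]]}}

```text
clock: 16.25
eef_pos: [624.2, 171.7, 21.2]
tcp_rot: [-3.142, -0.0, 2.805]
contact_force: [-0.3, 0.3, -2.9]
opening: 0.711
grasp_force: 55.2
```

To row units: 0.001 m / 0.8 = 0.0013.

Emit:
{"method": "move_arm", "body": {"motion": [[0,0,0,0,0,0.0013,0.04],[0,0,0,0,0,0.0013,0.04],[0,0,0,0,0,0.0013,0.04]]}}

```text
clock: 16.62
eef_pos: [624.3, 171.7, 20.5]
tcp_rot: [3.141, 0.0, 2.805]
contact_force: [-2.0, 0.5, 2.2]
opening: 0.711
grasp_force: 55.7
```

Touching at the expected height; release and rise.

To row units: -0.18 m / 0.8 = -0.225, -0.12 m / 0.8 = -0.15.

Emit:
{"method": "move_arm", "body": {"motion": [[0,0,0,0,0,0,0.085],[0,0,0,0,0,0,0.085],[0,0,0,0,0,0,0.085],[0,0,0,0,0,0,0.085],[0,0,0,0,0,-0.025,0.085],[0,0,0,0,0,-0.075,0.085],[0,0,0,0,0,-0.15,0.085],[0,0,0,0,0,-0.225,0.085]]}}

```text
clock: 17.62
eef_pos: [624.1, 171.6, 203.4]
tcp_rot: [3.141, 0.001, 2.805]
contact_force: [1.9, 0.8, 0.1]
opening: 0.994
grasp_force: 0.0
```

```bash
python3 plan.py 621.1,-162,235,1.32
```

```text
t 17.62 pos [624.1 171.6 203.4] rpy [3.141e+00 1.000e-03 2.805e+00] q [ 0.27  0.41  1.61  0.    1.12 -0.97] open 0.994 F [1.9 0.8 0.1] g 0.0
621.1,-162,235,1.32 rv [1.000e-03 0.000e+00 1.485e+00] shift [-0.1074 -0.3159 -0.0316]
```

To row units: -0.3159 m / 0.8 = -0.3949, -0.1074 m / 0.8 = -0.1343, 1.485 rad / 6.2832 = 0.2363.

Emit:
{"method": "move_arm", "body": {"motion": [[0,0,0.0296,-0.0163,-0.05,-0.0125,0.085],[0,0,0.0592,-0.0338,-0.1,-0.025,0.085],[0,0,0.0888,-0.0513,-0.15,-0.0375,0.085],[0,0,0.1184,-0.0675,-0.2,-0.0395,0.085],[0,0,0.148,-0.085,-0.25,-0.0395,0.085],[0,0,0.1776,-0.1025,-0.3,-0.0395,0.085],[0,0,0.2072,-0.12,-0.35,-0.0395,0.085],[0,0,0.2363,-0.1343,-0.3949,-0.0395,0.085]]}}

```text
clock: 18.62
eef_pos: [621.2, -163.5, 233.6]
tcp_rot: [3.14, 0.0, 1.313]
contact_force: [0.6, 0.8, -0.3]
opening: 0.994
grasp_force: 0.0
```

Emit:
{"method": "move_arm", "body": {"motion": [[0,0,0,0,0,0,0.085],[0,0,0,0,0,0,0.085]]}}

```text
clock: 18.88
eef_pos: [621.2, -161.7, 232.8]
tcp_rot: [3.141, -0.0, 1.321]
contact_force: [0.0, 0.1, -0.1]
opening: 0.992
grasp_force: 0.0
```

```bash
python3 plan.py 621.2,-162,81.5,1.32
python3 - <<'E'
from meas import *
im,d=grab_frame("top"); W=world("top",d)
hsv=cv2.cvtColor(im,cv2.COLOR_RGB2HSV); m=cv2.inRange(hsv,(95,100,40),(125,255,255))[110:210,180:275]>0
w=W[110:210,180:275][m]; p=clean(w[(w[:,2]>20)&(w[:,2]<45)]); print("saucer",rect(p))
print("plate",circ(clean(pts(W,(125,205,215,290),8,18))))
E
```

```text
t 18.88 pos [ 621.2 -161.7  232.8] rpy [ 3.141 -0.     1.321] q [-0.26  0.38  1.59  0.    1.17 -0.01] open 0.992 F [ 0.   0.1 -0.1] g 0.0
621.2,-162,81.5,1.32 rv [ 0.001 -0.     0.001] shift [-0.0004 -0.      0.1513]
saucer (array([623.4, 172.9]), 97.5, 61.3, np.float64(2.987), np.float64(31.0), 522)
plate (array([458.7, 274.3]), 136.6, np.float64(10.7), 3312)
```

To row units: 0.151 m / 0.8 = 0.1888, -0.0004 m / 0.8 = -0.0005.

Emit:
{"method": "move_arm", "body": {"motion": [[0,0,0,-0.0005,0,0.025,0.085],[0,0,0,-0.0005,0,0.075,0.085],[0,0,0,-0.0005,0,0.1125,0.085],[0,0,0,-0.0005,0,0.1438,0.085],[0,0,0,-0.0005,0,0.1688,0.085],[0,0,0,-0.0005,0,0.1825,0.085],[0,0,0,-0.0005,0,0.1888,0.085],[0,0,0,-0.0005,0,0.1888,0.085]]}}

```text
clock: 19.92
eef_pos: [621.4, -162.4, 81.2]
tcp_rot: [3.141, -0.0, 1.32]
contact_force: [0.7, 0.8, 0.2]
opening: 0.993
grasp_force: 0.0
```

Emit:
{"method": "move_arm", "body": {"motion": [[0,0,0,0,0,0,0.04],[0,0,0,0,0,0,0.04],[0,0,0,0,0,0,0.04],[0,0,0,0,0,0,0.04],[0,0,0,0,0,0,0.04],[0,0,0,0,0,0,0.04]], "grip_force": 40}}

```text
clock: 20.68
eef_pos: [621.7, -162.6, 82.1]
tcp_rot: [3.14, -0.0, 1.32]
contact_force: [-0.8, 0.5, 5.6]
opening: 0.731
grasp_force: 42.8
```

To row units: -0.16 m / 0.8 = -0.2, -0.14 m / 0.8 = -0.175.

Emit:
{"method": "move_arm", "body": {"motion": [[0,0,0,0,0,-0.0125,0.04],[0,0,0,0,0,-0.0375,0.04],[0,0,0,0,0,-0.075,0.04],[0,0,0,0,0,-0.125,0.04],[0,0,0,0,0,-0.175,0.04],[0,0,0,0,0,-0.2,0.04],[0,0,0,0,0,-0.2,0.04],[0,0,0,0,0,-0.2,0.04]]}}

```text
clock: 21.68
eef_pos: [620.5, -162.2, 240.3]
tcp_rot: [-3.141, 0.0, 1.32]
contact_force: [-0.2, 0.1, -2.6]
opening: 0.729
grasp_force: 44.6
```

```bash
python3 plan.py 458.6,274.2,240,2.1
python3 - <<'E'
from meas import *
im,d=grab_frame("top"); W=world("top",d); cv2.imwrite("pics/top2.png",im[...,::-1])
def sau(W,im,box,zc):
    hsv=cv2.cvtColor(im,cv2.COLOR_RGB2HSV); u0,v0,u1,v1=box
    m=cv2.inRange(hsv,(95,100,40),(125,255,255))[v0:v1,u0:u1]>0; w=W[v0:v1,u0:u1]
    p=clean(w[m&(w[...,2]>zc-4)&(w[...,2]<zc+4)]); h=cv2.convexHull(p[:,:2].astype(np.float32))
    e=cv2.fitEllipse(h); e2=cv2.fitEllipse(p[:,:2].astype(np.float32)); return e,e2,rect(p)
print(sau(W,im,(180,110,275,210),34))
d0=np.load("pics/top0.npy");im0=cv2.imread("pics/top0.png")[...,::-1]
print(sau(world("top",d0),im0,(135,210,200,280),34))
cv2.imwrite("pics/c2.png",cv2.resize(im[110:210,180:280,::-1],None,fx=5,fy=5,interpolation=cv2.INTER_CUBIC))
E
```

```text
t 21.68 pos [ 620.5 -162.2  240.3] rpy [-3.141  0.     1.32 ] q [-0.26  0.37  1.59 -0.    1.19 -0.01] open 0.729 F [-0.2  0.1 -2.6] g 44.6
458.6,274.2,240,2.1 rv [-0.001 -0.    -0.78 ] shift [ 0.3825 -0.2652  0.0006]
(((623.4961547851562, 172.49502563476562), (61.121219635009766, 97.59699249267578), 81.89331817626953), ((623.209228515625, 172.4185333251953), (57.577369689941406, 92.46216583251953), 81.63101959228516), (array([623.5, 172.6]), 97.7, 61.4, np.float64(2.961), np.float64(34.2), 346))
(((456.34771728515625, 272.64776611328125), (60.45474624633789, 97.84486389160156), 141.7060546875), ((456.3300476074219, 272.30413818359375), (57.38022232055664, 92.13286590576172), 140.90176391601562), (array([456.4, 272.4]), 96.1, 61.9, np.float64(0.705), np.float64(34.3), 344))
```

View pics/c2.png

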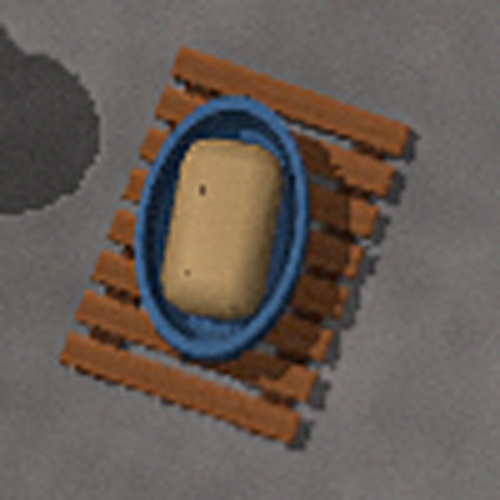

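The saucer is on the drainer but turned about 0.2 rad from its length (ellipse axis 3.00 vs 2.80), so I will mend that after placing the lota.

To row units: 0.3825 m / 0.8 = 0.4781, 0.335 m / 0.8 = 0.4188, -0.78 rad / 6.2832 = -0.1241.

Emit:
{"method": "move_arm", "body": {"motion": [[0,0,-0.0127,0.05,-0.035,0,0.04],[0,0,-0.0271,0.1063,-0.0738,0,0.04],[0,0,-0.043,0.1688,-0.1175,0,0.04],[0,0,-0.0605,0.2313,-0.16,0,0.04],[0,0,-0.0764,0.2938,-0.2038,0,0.04],[0,0,-0.0923,0.3563,-0.2475,0,0.04],[0,0,-0.1082,0.4188,-0.29,0,0.04],[0,0,-0.1241,0.4781,-0.3315,0,0.04]]}}

```text
clock: 22.72
eef_pos: [457.8, 275.5, 239.9]
tcp_rot: [-3.14, 0.0, 2.103]
contact_force: [1.3, -0.8, -2.3]
opening: 0.724
grasp_force: 44.9
```

To row units: 0.12 m / 0.8 = 0.15, 0.11 m / 0.8 = 0.1375.

Emit:
{"method": "move_arm", "body": {"motion": [[0,0,0,0,0,0.0125,0.04],[0,0,0,0,0,0.0375,0.04],[0,0,0,0,0,0.075,0.04],[0,0,0,0,0,0.1125,0.04],[0,0,0,0,0,0.1375,0.04],[0,0,0,0,0,0.15,0.04],[0,0,0,0,0,0.15,0.04]]}}

```text
clock: 23.6
eef_pos: [458.9, 273.3, 120.0]
tcp_rot: [-3.14, 0.0, 2.099]
contact_force: [-0.6, -0.5, -2.4]
opening: 0.732
grasp_force: 44.8
```

```bash
python3 plan.py 458.6,274.2,77,2.1
```

```text
t 23.6 pos [458.9 273.3 120. ] rpy [-3.14   0.     2.099] q [ 0.53  0.35  1.92 -0.    0.87  0.01] open 0.732 F [-0.6 -0.5 -2.4] g 44.8
458.6,274.2,77,2.1 rv [-0.002  0.    -0.001] shift [0.0009 0.0003 0.043 ]
```

To row units: 0.042 m / 0.8 = 0.0525, 0.0009 m / 0.8 = 0.0011.

Emit:
{"method": "move_arm", "body": {"motion": [[0,0,0,0.0011,0.0004,0.0188,0.04],[0,0,0,0.0011,0.0004,0.035,0.04],[0,0,0,0.0011,0.0004,0.045,0.04],[0,0,0,0.0011,0.0004,0.05,0.04],[0,0,0,0.0011,0.0004,0.0525,0.04],[0,0,0,0.0011,0.0004,0.0525,0.04],[0,0,0,0.0011,0.0004,0.0525,0.04]]}}

```text
clock: 24.48
eef_pos: [459.3, 275.1, 79.2]
tcp_rot: [3.141, -0.0, 2.1]
contact_force: [-0.1, -0.9, -2.5]
opening: 0.73
grasp_force: 44.8
```

To row units: 0.002 m / 0.8 = 0.0025, 0.001 m / 0.8 = 0.0013.

Emit:
{"method": "move_arm", "body": {"motion": [[0,0,0,0,0,0.0013,0.04],[0,0,0,0,0,0.0025,0.04],[0,0,0,0,0,0.0025,0.04]]}}

```text
clock: 24.85
eef_pos: [459.0, 274.9, 76.8]
tcp_rot: [-3.142, 0.0, 2.1]
contact_force: [1.2, 0.1, -2.9]
opening: 0.729
grasp_force: 44.8
```

To row units: 0.0015 m / 0.8 = 0.0019.

Emit:
{"method": "move_arm", "body": {"motion": [[0,0,0,0,0,0.0019,0.04],[0,0,0,0,0,0.0019,0.04],[0,0,0,0,0,0.0019,0.04]]}}

```text
clock: 25.22
eef_pos: [459.0, 274.9, 75.4]
tcp_rot: [-3.142, -0.0, 2.1]
contact_force: [-0.1, -0.3, -2.3]
opening: 0.724
grasp_force: 44.8
```

To row units: 0.0007 m / 0.8 = 0.0009.

Emit:
{"method": "move_arm", "body": {"motion": [[0,0,0,0,0,0.0009,0.04],[0,0,0,0,0,0.0009,0.04],[0,0,0,0,0,0.0009,0.04]]}}

```text
clock: 25.6
eef_pos: [459.0, 275.1, 75.2]
tcp_rot: [3.141, -0.0, 2.1]
contact_force: [-2.5, 0.1, 5.8]
opening: 0.732
grasp_force: 45.5
```

To row units: -0.16 m / 0.8 = -0.2, -0.11 m / 0.8 = -0.1375.

Emit:
{"method": "move_arm", "body": {"motion": [[0,0,0,0,0,0,0.085],[0,0,0,0,0,0,0.085],[0,0,0,0,0,0,0.085],[0,0,0,0,0,0,0.085],[0,0,0,0,0,-0.025,0.085],[0,0,0,0,0,-0.075,0.085],[0,0,0,0,0,-0.1375,0.085],[0,0,0,0,0,-0.2,0.085]]}}

```text
clock: 26.6
eef_pos: [458.8, 274.8, 236.1]
tcp_rot: [-3.141, 0.0, 2.1]
contact_force: [0.3, 1.5, 0.3]
opening: 0.997
grasp_force: 0.0
```

```bash
python3 plan.py 623.4,172.5,210,3.0
```

```text
t 26.6 pos [458.8 274.8 236.1] rpy [-3.141  0.     2.1  ] q [ 0.54  0.21  1.82 -0.    1.11  0.01] open 0.997 F [0.3 1.5 0.3] g 0.0
623.4,172.5,210,3.0 rv [-0.  -0.  -0.9] shift [-0.1714  0.0905  0.0261]
```

To row units: -0.1714 m / 0.8 = -0.2143, 0.0905 m / 0.8 = 0.1131, -0.9 rad / 6.2832 = -0.1432.

Emit:
{"method": "move_arm", "body": {"motion": [[0,0,-0.0239,-0.0375,0.02,0,0.085],[0,0,-0.0477,-0.075,0.04,0,0.085],[0,0,-0.0716,-0.1125,0.06,0,0.085],[0,0,-0.0955,-0.15,0.08,0.0125,0.085],[0,0,-0.1194,-0.1875,0.1,0.0325,0.085],[0,0,-0.1432,-0.2143,0.1131,0.0625,0.085],[0,0,-0.1432,-0.2143,0.1131,0.1,0.085],[0,0,-0.1432,-0.2143,0.1131,0.125,0.085]]}}

```text
clock: 27.6
eef_pos: [623.1, 172.2, 133.0]
tcp_rot: [-3.141, -0.002, 2.999]
contact_force: [0.2, -0.3, 0.7]
opening: 0.996
grasp_force: 0.0
```

Emit:
{"method": "move_arm", "body": {"motion": [[0,0,0,0,0,0,0.085],[0,0,0,0,0,0,0.085]]}}

```text
clock: 27.85
eef_pos: [624.1, 173.1, 135.7]
tcp_rot: [3.141, 0.001, 3.0]
contact_force: [0.7, 1.3, 0.5]
opening: 0.999
grasp_force: 0.0
```

```bash
python3 plan.py 623.4,172.5,19,3.0;  python3 - <<'E'
from meas import *
im,d=grab_frame("top"); W=world("top",d)
print("lota",circ(clean(pts(W,(120,190,220,290),96,110))))
E
```

```text
t 27.85 pos [624.1 173.1 135.7] rpy [3.141e+00 1.000e-03 3.000e+00] q [ 0.27  0.48  1.66  0.    0.99 -1.16] open 0.999 F [0.7 1.3 0.5] g 0.0
623.4,172.5,19,3.0 rv [0.001 0.001 0.   ] shift [ 0.0007 -0.0007  0.1167]Traceback (most recent call last):
  File "<stdin>", line 3, in <module>
  File "meas.py", line 6, in clean
    g=np.round((p[:,:2]-p[:,:2].min(0))/3).astype(int)+2
                        ~~~~~~~~~~~^^^
    return umr_minimum(a, axis, None, out, keepdims, initial, where)
ValueError: zero-size array to reduction operation minimum which has no identity
```

To row units: 0.1165 m / 0.8 = 0.1456, 0.115 m / 0.8 = 0.1438.

Emit:
{"method": "move_arm", "body": {"motion": [[0,0,0,0.0006,-0.0006,0.025,0.085],[0,0,0,0.0006,-0.0006,0.0625,0.085],[0,0,0,0.0006,-0.0006,0.1,0.085],[0,0,0,0.0006,-0.0006,0.125,0.085],[0,0,0,0.0006,-0.0006,0.1375,0.085],[0,0,0,0.0006,-0.0006,0.1438,0.085],[0,0,0,0.0006,-0.0006,0.1456,0.085],[0,0,0,0.0006,-0.0006,0.1456,0.085]]}}

```text
clock: 28.9
eef_pos: [623.6, 172.3, 18.9]
tcp_rot: [3.141, 0.001, 3.0]
contact_force: [0.5, 0.3, 0.5]
opening: 0.994
grasp_force: 0.0
```

Emit:
{"method": "move_arm", "body": {"motion": [[0,0,0,0,0,0,0.04],[0,0,0,0,0,0,0.04],[0,0,0,0,0,0,0.04],[0,0,0,0,0,0,0.04],[0,0,0,0,0,0,0.04],[0,0,0,0,0,0,0.04]], "grip_force": 50}}

```text
clock: 29.65
eef_pos: [623.4, 172.2, 19.3]
tcp_rot: [3.141, 0.001, 3.0]
contact_force: [-1.5, -1.7, 8.4]
opening: 0.701
grasp_force: 53.5
```

To row units: -0.02 m / 0.8 = -0.025, -0.015 m / 0.8 = -0.0188.

Emit:
{"method": "move_arm", "body": {"motion": [[0,0,0,0,0,-0.0063,0.04],[0,0,0,0,0,-0.0125,0.04],[0,0,0,0,0,-0.0188,0.04],[0,0,0,0,0,-0.025,0.04],[0,0,0,0,0,-0.025,0.04]]}}

```text
clock: 30.28
eef_pos: [623.4, 172.3, 38.7]
tcp_rot: [3.141, 0.001, 3.0]
contact_force: [0.0, -0.1, -1.8]
opening: 0.693
grasp_force: 54.8
```

```bash
python3 plan.py 624.3,171,-,2.8
```

```text
t 30.27 pos [623.4 172.3  38.7] rpy [3.141e+00 1.000e-03 3.000e+00] q [ 0.27  0.61  1.71  0.    0.82 -1.16] open 0.693 F [ 0.  -0.1 -1.8] g 54.8
624.3,171,-,2.8 rv [0.    0.001 0.2  ] shift [-0.0011 -0.0012  0.    ]
```

To row units: 0.018 m / 0.8 = 0.0225, -0.0012 m / 0.8 = -0.0015, 0.2 rad / 6.2832 = 0.0318.

Emit:
{"method": "move_arm", "body": {"motion": [[0,0,0.0159,-0.0006,-0.0008,0,0.04],[0,0,0.0318,-0.0014,-0.0015,0,0.04],[0,0,0.0318,-0.0014,-0.0015,0.01,0.04],[0,0,0.0318,-0.0014,-0.0015,0.0175,0.04],[0,0,0.0318,-0.0014,-0.0015,0.0213,0.04],[0,0,0.0318,-0.0014,-0.0015,0.0225,0.04],[0,0,0.0318,-0.0014,-0.0015,0.0225,0.04]]}}

```text
clock: 31.15
eef_pos: [624.1, 170.9, 20.1]
tcp_rot: [-3.142, 0.0, 2.8]
contact_force: [0.6, 0.4, -2.8]
opening: 0.699
grasp_force: 54.9
```

To row units: 0.0013 m / 0.8 = 0.0016, 0.001 m / 0.8 = 0.0013.

Emit:
{"method": "move_arm", "body": {"motion": [[0,0,0,0,0,0.0013,0.04],[0,0,0,0,0,0.0016,0.04],[0,0,0,0,0,0.0016,0.04]]}}

```text
clock: 31.52
eef_pos: [624.2, 171.0, 19.4]
tcp_rot: [3.141, 0.0, 2.8]
contact_force: [-1.0, 0.4, 3.6]
opening: 0.7
grasp_force: 55.4
```

To row units: -0.19 m / 0.8 = -0.2375, -0.13 m / 0.8 = -0.1625.

Emit:
{"method": "move_arm", "body": {"motion": [[0,0,0,0,0,0,0.085],[0,0,0,0,0,0,0.085],[0,0,0,0,0,0,0.085],[0,0,0,0,0,0,0.085],[0,0,0,0,0,-0.025,0.085],[0,0,0,0,0,-0.0875,0.085],[0,0,0,0,0,-0.1625,0.085],[0,0,0,0,0,-0.2375,0.085]]}}

```text
clock: 32.52
eef_pos: [623.9, 170.9, 212.3]
tcp_rot: [3.141, 0.001, 2.8]
contact_force: [0.2, -0.1, 0.1]
opening: 0.993
grasp_force: 0.0
```

```bash
python3 plan.py 446.8,1.6,210,2.026
```

```text
t 32.52 pos [623.9 170.9 212.3] rpy [3.141e+00 1.000e-03 2.800e+00] q [ 0.27  0.4   1.6   0.    1.13 -0.96] open 0.993 F [ 0.2 -0.1  0.1] g 0.0
446.8,1.6,210,2.026 rv [0.001 0.001 0.774] shift [ 0.1101 -0.2188  0.002 ]
```

To row units: -0.2188 m / 0.8 = -0.2735, 0.1101 m / 0.8 = 0.1376, 0.774 rad / 6.2832 = 0.1232.

Emit:
{"method": "move_arm", "body": {"motion": [[0,0,0.0175,0.02,-0.0388,0,0.085],[0,0,0.035,0.04,-0.0788,0,0.085],[0,0,0.0541,0.0613,-0.1213,0,0.085],[0,0,0.0732,0.0825,-0.1625,0,0.085],[0,0,0.0923,0.1038,-0.205,0,0.085],[0,0,0.1098,0.1238,-0.245,0,0.085],[0,0,0.1232,0.1376,-0.2735,0,0.085],[0,0,0.1232,0.1376,-0.2735,0,0.085]]}}

```text
clock: 33.52
eef_pos: [446.2, 0.9, 210.1]
tcp_rot: [3.14, 0.001, 2.024]
contact_force: [0.2, 0.7, -0.4]
opening: 0.996
grasp_force: 0.0
```

Emit:
{"method": "move_arm", "body": {"motion": [[0,0,0,0,0,0,0.085]]}}

```text
clock: 33.65
eef_pos: [447.9, 2.0, 209.9]
tcp_rot: [3.14, 0.001, 2.027]
contact_force: [0.6, 0.3, 0.3]
opening: 0.99
grasp_force: 0.0
```

```bash
python3 plan.py 446.8,1.6,55,2.026;  python3 - <<'E'
from meas import *
im,d=grab_frame("top"); W=world("top",d); cv2.imwrite("pics/top3.png",im[...,::-1])
hsv=cv2.cvtColor(im,cv2.COLOR_RGB2HSV); m=cv2.inRange(hsv,(95,100,40),(125,255,255))[110:210,180:275]>0
w=W[110:210,180:275][m]; p=clean(w[(w[:,2]>30)&(w[:,2]<38)]); e=cv2.fitEllipse(cv2.convexHull(p[:,:2].astype(np.float32))); print("saucer",e,np.deg2rad(e[2]+90))
print("lota",circ(clean(pts(W,(100,170,240,310),94,112))))
E
```

```text
t 33.65 pos [447.9   2.  209.9] rpy [3.140e+00 1.000e-03 2.027e+00] q [ 0.    0.1   2.02  0.    1.02 -0.46] open 0.99 F [0.6 0.3 0.3] g 0.0
446.8,1.6,55,2.026 rv [0.002 0.001 0.001] shift [ 0.0003 -0.0015  0.1549]
saucer ((624.1881713867188, 171.4644775390625), (60.746429443359375, 97.44319152832031), 70.8084716796875) 2.806637295910603
lota (array([459.2, 277.8]), 65.2, np.float64(102.2), 342)
```

Saucer now at 2.807 rad and within 1 mm, lota within 4 mm. On to the holder.

To row units: 0.155 m / 0.8 = 0.1938, 0.0003 m / 0.8 = 0.0004.

Emit:
{"method": "move_arm", "body": {"motion": [[0,0,0,0.0004,-0.0015,0.025,0.085],[0,0,0,0.0004,-0.0015,0.075,0.085],[0,0,0,0.0004,-0.0015,0.1188,0.085],[0,0,0,0.0004,-0.0015,0.15,0.085],[0,0,0,0.0004,-0.0015,0.175,0.085],[0,0,0,0.0004,-0.0015,0.1875,0.085],[0,0,0,0.0004,-0.0015,0.1938,0.085],[0,0,0,0.0004,-0.0015,0.1938,0.085]]}}

```text
clock: 34.7
eef_pos: [446.1, 1.5, 54.0]
tcp_rot: [3.141, 0.0, 2.026]
contact_force: [0.6, 0.4, 0.2]
opening: 0.998
grasp_force: 0.0
```

Emit:
{"method": "move_arm", "body": {"motion": [[0,0,0,0,0,0,0.03],[0,0,0,0,0,0,0.03],[0,0,0,0,0,0,0.03],[0,0,0,0,0,0,0.03],[0,0,0,0,0,0,0.03],[0,0,0,0,0,0,0.03],[0,0,0,0,0,0,0.03]], "grip_force": 30}}

```text
clock: 35.58
eef_pos: [446.1, 1.4, 54.4]
tcp_rot: [3.141, 0.0, 2.026]
contact_force: [-1.2, -0.2, 6.6]
opening: 0.586
grasp_force: 32.6
```

To row units: -0.16 m / 0.8 = -0.2, -0.14 m / 0.8 = -0.175.

Emit:
{"method": "move_arm", "body": {"motion": [[0,0,0,0,0,-0.0125,0.03],[0,0,0,0,0,-0.0375,0.03],[0,0,0,0,0,-0.075,0.03],[0,0,0,0,0,-0.125,0.03],[0,0,0,0,0,-0.175,0.03],[0,0,0,0,0,-0.2,0.03],[0,0,0,0,0,-0.2,0.03],[0,0,0,0,0,-0.2,0.03]]}}

```text
clock: 36.58
eef_pos: [445.0, 1.4, 213.2]
tcp_rot: [-3.141, -0.0, 2.026]
contact_force: [-0.6, -0.1, -1.2]
opening: 0.58
grasp_force: 32.1
```

```bash
python3 plan.py 622.1,-163.1,212,1.6
```

```text
t 36.58 pos [445.    1.4 213.2] rpy [-3.141 -0.     2.026] q [-0.    0.09  2.02  0.    1.03 -0.46] open 0.58 F [-0.6 -0.1 -1.2] g 32.1
622.1,-163.1,212,1.6 rv [-0.001 -0.     0.426] shift [-0.2255  0.0868  0.001 ]
```

To row units: -0.2255 m / 0.8 = -0.2819, 0.0868 m / 0.8 = 0.1085, 0.637 rad / 6.2832 = 0.1014.

Emit:
{"method": "move_arm", "body": {"motion": [[0,0,0.0143,-0.04,0.015,0,0.03],[0,0,0.0286,-0.0813,0.0313,0,0.03],[0,0,0.0446,-0.125,0.0488,0,0.03],[0,0,0.0605,-0.1688,0.065,0,0.03],[0,0,0.0764,-0.2125,0.0813,0,0.03],[0,0,0.0907,-0.2538,0.0975,0,0.03],[0,0,0.1014,-0.2819,0.1085,0,0.03],[0,0,0.1014,-0.2819,0.1085,0.025,0.03]]}}

```text
clock: 37.58
eef_pos: [623.9, -164.1, 192.6]
tcp_rot: [3.141, 0.0, 1.388]
contact_force: [0.2, -0.6, -1.6]
opening: 0.582
grasp_force: 32.2
```

Emit:
{"method": "move_arm", "body": {"motion": [[0,0,0,0,0,0.0375,0.03],[0,0,0,0,0,0.0813,0.03],[0,0,0,0,0,0.1125,0.03],[0,0,0,0,0,0.1375,0.03],[0,0,0,0,0,0.15,0.03],[0,0,0,0,0,0.1563,0.03],[0,0,0,0,0,0.1563,0.03]]}}

```text
clock: 38.45
eef_pos: [623.0, -163.0, 69.1]
tcp_rot: [3.141, 0.0, 1.389]
contact_force: [1.3, -0.1, -1.1]
opening: 0.587
grasp_force: 32.1
```

```bash
python3 plan.py 622.1,-163.1,62,1.389
```

```text
t 38.45 pos [ 623.  -163.    69.1] rpy [3.141 0.    1.389] q [-0.26  0.56  1.71  0.    0.87 -0.08] open 0.587 F [ 1.3 -0.1 -1.1] g 32.1
622.1,-163.1,62,1.389 rv [ 0.  0. -0.] shift [-0.0002 -0.0009  0.0071]
```

To row units: 0.0065 m / 0.8 = 0.0081, -0.0009 m / 0.8 = -0.0011.

Emit:
{"method": "move_arm", "body": {"motion": [[0,0,0,0,-0.0011,0.0038,0.03],[0,0,0,0,-0.0011,0.0063,0.03],[0,0,0,0,-0.0011,0.0081,0.03],[0,0,0,0,-0.0011,0.0081,0.03]]}}

```text
clock: 38.95
eef_pos: [621.9, -162.9, 62.3]
tcp_rot: [-3.142, -0.0, 1.389]
contact_force: [0.2, -0.0, -1.1]
opening: 0.58
grasp_force: 32.1
```

To row units: 0.001 m / 0.8 = 0.0013.

Emit:
{"method": "move_arm", "body": {"motion": [[0,0,0,0,0,0.0013,0.03],[0,0,0,0,0,0.0013,0.03],[0,0,0,0,0,0.0013,0.03]]}}

```text
clock: 39.33
eef_pos: [622.1, -162.9, 61.5]
tcp_rot: [3.141, 0.0, 1.389]
contact_force: [-0.0, -0.3, 0.7]
opening: 0.583
grasp_force: 32.2
```

To row units: -0.17 m / 0.8 = -0.2125, -0.12 m / 0.8 = -0.15.

Emit:
{"method": "move_arm", "body": {"motion": [[0,0,0,0,0,0,0.085],[0,0,0,0,0,0,0.085],[0,0,0,0,0,0,0.085],[0,0,0,0,0,0,0.085],[0,0,0,0,0,-0.025,0.085],[0,0,0,0,0,-0.0875,0.085],[0,0,0,0,0,-0.15,0.085],[0,0,0,0,0,-0.2125,0.085]]}}

```text
clock: 40.33
eef_pos: [621.9, -162.9, 234.6]
tcp_rot: [3.14, 0.0, 1.389]
contact_force: [0.5, -0.6, -1.0]
opening: 0.999
grasp_force: 0.0
```

```bash
python3 plan.py 433.3,-283.6,230,1.2
```

```text
t 40.33 pos [ 621.9 -162.9  234.6] rpy [3.14  0.    1.389] q [-0.26  0.38  1.59  0.    1.17 -0.08] open 0.999 F [ 0.5 -0.6 -1. ] g 0.0
433.3,-283.6,230,1.2 rv [ 0.001 -0.     0.189] shift [-0.1529 -0.1637  0.0044]
```

To row units: -0.1637 m / 0.8 = -0.2046, -0.1529 m / 0.8 = -0.1911, 0.189 rad / 6.2832 = 0.0301.

Emit:
{"method": "move_arm", "body": {"motion": [[0,0,0.0048,-0.0313,-0.0325,0,0.085],[0,0,0.0095,-0.0625,-0.0663,0,0.085],[0,0,0.0143,-0.0938,-0.1,0,0.085],[0,0,0.0191,-0.125,-0.1338,0,0.085],[0,0,0.0239,-0.1563,-0.1675,0,0.085],[0,0,0.0286,-0.1813,-0.1938,0,0.085],[0,0,0.0301,-0.1911,-0.2046,0,0.085],[0,0,0.0301,-0.1911,-0.2046,0,0.085]]}}

```text
clock: 41.32
eef_pos: [433.4, -283.9, 232.2]
tcp_rot: [3.14, 0.0, 1.199]
contact_force: [0.4, 0.5, -0.1]
opening: 0.993
grasp_force: 0.0
```

To row units: 0.06 m / 0.8 = 0.075, 0.03 m / 0.8 = 0.0375.

Emit:
{"method": "move_arm", "body": {"motion": [[0,0,0,0,0,0.0375,0.085],[0,0,0,0,0,0.075,0.085],[0,0,0,0,0,0.075,0.085]]}}

```text
clock: 41.7
eef_pos: [432.9, -282.3, 169.8]
tcp_rot: [-3.138, -0.001, 1.201]
contact_force: [-0.8, 0.5, 0.4]
opening: 0.994
grasp_force: 0.0
```

```bash
python3 plan.py 433.3,-283.6,36,1.2
python3 - <<'E'
from meas import *
im,d=grab_frame("top"); W=world("top",d)
print("holder",rect(clean(pts(W,(350,90,470,220),100,115))))
print("dish",circ(clean(pts(W,(280,205,360,295),8,20))))
E
```

```text
t 41.7 pos [ 432.9 -282.3  169.8] rpy [-3.138e+00 -1.000e-03  1.201e+00] q [-0.58  0.26  1.92  0.    0.97 -0.21] open 0.994 F [-0.8  0.5  0.4] g 0.0
433.3,-283.6,36,1.2 rv [-0.004 -0.001  0.001] shift [-0.0012  0.0014  0.1338]
holder (array([ 620.4, -163.2]), 62.1, 49.7, np.float64(1.397), np.float64(107.1), 1023)
dish (array([447.7,   0.7]), 114.4, np.float64(11.4), 2182)
```

To row units: 0.132 m / 0.8 = 0.165, 0.128 m / 0.8 = 0.16.

Emit:
{"method": "move_arm", "body": {"motion": [[0,0,0,-0.0008,0.0009,0.025,0.085],[0,0,0,-0.0008,0.0009,0.0625,0.085],[0,0,0,-0.0008,0.0009,0.1,0.085],[0,0,0,-0.0008,0.0009,0.1313,0.085],[0,0,0,-0.0008,0.0009,0.15,0.085],[0,0,0,-0.0008,0.0009,0.16,0.085],[0,0,0,-0.0008,0.0009,0.165,0.085],[0,0,0,-0.0008,0.0009,0.165,0.085]]}}

```text
clock: 42.75
eef_pos: [434.0, -284.6, 39.8]
tcp_rot: [3.141, 0.0, 1.2]
contact_force: [-0.4, 0.0, 0.6]
opening: 0.996
grasp_force: 0.0
```

Emit:
{"method": "move_arm", "body": {"motion": [[0,0,0,0,0,0,0.03],[0,0,0,0,0,0,0.03],[0,0,0,0,0,0,0.03],[0,0,0,0,0,0,0.03],[0,0,0,0,0,0,0.03],[0,0,0,0,0,0,0.03],[0,0,0,0,0,0,0.03]], "grip_force": 35}}

```text
clock: 43.62
eef_pos: [433.9, -284.6, 40.1]
tcp_rot: [3.141, 0.0, 1.2]
contact_force: [-2.0, 1.4, 6.4]
opening: 0.587
grasp_force: 35.8
```

Emit:
{"method": "move_arm", "body": {"motion": [[0,0,0,0,0,-0.0125,0.03],[0,0,0,0,0,-0.0375,0.03],[0,0,0,0,0,-0.075,0.03],[0,0,0,0,0,-0.125,0.03],[0,0,0,0,0,-0.175,0.03],[0,0,0,0,0,-0.2,0.03],[0,0,0,0,0,-0.2,0.03],[0,0,0,0,0,-0.2,0.03]]}}

```text
clock: 44.62
eef_pos: [433.1, -284.0, 198.6]
tcp_rot: [-3.14, -0.0, 1.2]
contact_force: [-0.3, 0.3, -2.2]
opening: 0.595
grasp_force: 37.2
```

```bash
python3 plan.py 447.7,0.7,200,1.57
python3 - <<'E'
from meas import *
im,d=grab_frame("scene"); cv2.imwrite("pics/s3.png",im[...,::-1])
im,d=grab_frame("top"); W=world("top",d)
print("tray",rect(clean(pts(W,(420,205,528,315),8,18))))
E
```

```text
t 44.62 pos [ 433.1 -284.   198.6] rpy [-3.14 -0.    1.2 ] q [-0.58  0.22  1.89  0.    1.03 -0.21] open 0.595 F [-0.3  0.3 -2.2] g 37.2
447.7,0.7,200,1.57 rv [-0.001 -0.    -0.37 ] shift [ 0.2706 -0.0896 -0.0012]
tray (array([ 436.9, -285.6]), 122.4, 121.5, np.float64(2.957), np.float64(11.4), 1420)
```

View pics/s3.png

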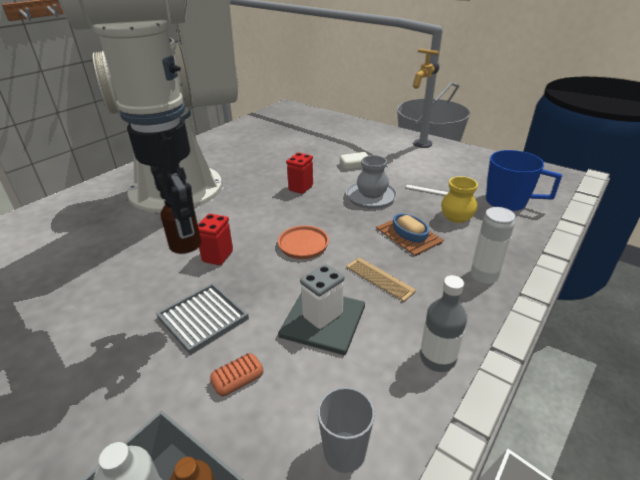

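Bottle is held upright (180,225), dish empty (303,242), holder on the slab (322,293), lota and saucer on their stands.

To row units: 0.2706 m / 0.8 = 0.3383, -0.0896 m / 0.8 = -0.112, -0.37 rad / 6.2832 = -0.0589.

Emit:
{"method": "move_arm", "body": {"motion": [[0,0,-0.008,0.0488,-0.0163,0,0.03],[0,0,-0.0159,0.0975,-0.0325,0,0.03],[0,0,-0.0255,0.15,-0.05,0,0.03],[0,0,-0.035,0.2025,-0.0675,0,0.03],[0,0,-0.0446,0.255,-0.085,0,0.03],[0,0,-0.0525,0.3063,-0.1013,0,0.03],[0,0,-0.0589,0.3383,-0.112,0,0.03],[0,0,-0.0589,0.3383,-0.112,0.025,0.03]]}}

```text
clock: 45.72
eef_pos: [448.9, 2.0, 179.3]
tcp_rot: [3.14, -0.0, 1.573]
contact_force: [0.5, -0.2, -2.8]
opening: 0.594
grasp_force: 37.2
```

To row units: 0.1 m / 0.8 = 0.125, 0.09 m / 0.8 = 0.1125.

Emit:
{"method": "move_arm", "body": {"motion": [[0,0,0,0,0,0.025,0.03],[0,0,0,0,0,0.0625,0.03],[0,0,0,0,0,0.0938,0.03],[0,0,0,0,0,0.1125,0.03],[0,0,0,0,0,0.125,0.03],[0,0,0,0,0,0.125,0.03]]}}

```text
clock: 46.48
eef_pos: [448.0, 0.2, 78.9]
tcp_rot: [-3.14, -0.0, 1.57]
contact_force: [0.5, -0.9, -1.8]
opening: 0.594
grasp_force: 37.1
```

```bash
python3 plan.py 447.7,0.7,41,1.57
```

```text
t 46.48 pos [4.48e+02 2.00e-01 7.89e+01] rpy [-3.14 -0.    1.57] q [-0.    0.31  2.13  0.    0.71 -0.  ] open 0.594 F [ 0.5 -0.9 -1.8] g 37.1
447.7,0.7,41,1.57 rv [-0.001 -0.    -0.   ] shift [ 0.0005 -0.0003  0.0379]
```

To row units: 0.0375 m / 0.8 = 0.0469, 0.0005 m / 0.8 = 0.0006.

Emit:
{"method": "move_arm", "body": {"motion": [[0,0,0,0.0006,-0.0004,0.0188,0.03],[0,0,0,0.0006,-0.0004,0.0325,0.03],[0,0,0,0.0006,-0.0004,0.0413,0.03],[0,0,0,0.0006,-0.0004,0.045,0.03],[0,0,0,0.0006,-0.0004,0.0469,0.03],[0,0,0,0.0006,-0.0004,0.0469,0.03]]}}

```text
clock: 47.22
eef_pos: [448.1, 0.8, 42.0]
tcp_rot: [3.141, -0.0, 1.57]
contact_force: [0.5, 0.2, -1.8]
opening: 0.592
grasp_force: 37.2
```

To row units: 0.001 m / 0.8 = 0.0013.

Emit:
{"method": "move_arm", "body": {"motion": [[0,0,0,0,0,0.0013,0.03],[0,0,0,0,0,0.0013,0.03],[0,0,0,0,0,0.0013,0.03]]}}

```text
clock: 47.6
eef_pos: [448.0, 0.8, 41.0]
tcp_rot: [3.141, -0.0, 1.57]
contact_force: [-0.0, -0.0, -1.7]
opening: 0.592
grasp_force: 37.2
```

To row units: 0.001 m / 0.8 = 0.0013.

Emit:
{"method": "move_arm", "body": {"motion": [[0,0,0,0,0,0.0013,0.03],[0,0,0,0,0,0.0013,0.03],[0,0,0,0,0,0.0013,0.03]]}}

```text
clock: 47.98
eef_pos: [448.1, 0.8, 40.1]
tcp_rot: [3.141, -0.0, 1.57]
contact_force: [-1.2, 0.0, 5.7]
opening: 0.591
grasp_force: 37.6
```

To row units: 0.0004 m / 0.8 = 0.0005.

Emit:
{"method": "move_arm", "body": {"motion": [[0,0,0,0,0,0.0005,0.03],[0,0,0,0,0,0.0005,0.03]]}}

```text
clock: 48.22
eef_pos: [448.2, 0.8, 40.1]
tcp_rot: [3.141, -0.0, 1.57]
contact_force: [-3.4, -0.7, 13.1]
opening: 0.591
grasp_force: 38.5
```

Emit:
{"method": "move_arm", "body": {"motion": [[0,0,0,0,0,-0.0008,0.085],[0,0,0,0,0,-0.0008,0.085],[0,0,0,0,0,-0.0008,0.085],[0,0,0,0,0,-0.0008,0.085],[0,0,0,0,0,-0.025,0.085],[0,0,0,0,0,-0.0875,0.085],[0,0,0,0,0,-0.1625,0.085],[0,0,0,0,0,-0.2375,0.085]]}}

```text
clock: 49.22
eef_pos: [447.6, 0.8, 231.3]
tcp_rot: [-3.141, -0.0, 1.57]
contact_force: [2.2, -0.4, -0.4]
opening: 0.997
grasp_force: 0.0
```

```bash
python3 plan.py 620.8,-163.1,225,1.394
```

```text
t 49.23 pos [447.6   0.8 231.3] rpy [-3.141 -0.     1.57 ] q [-0.    0.07  1.99  0.    1.08 -0.  ] open 0.997 F [ 2.2 -0.4 -0.4] g 0.0
620.8,-163.1,225,1.394 rv [-0.     0.     0.176] shift [-0.1637  0.1734  0.0062]
```

To row units: 0.1734 m / 0.8 = 0.2168, -0.1637 m / 0.8 = -0.2046, 0.176 rad / 6.2832 = 0.028.

Emit:
{"method": "move_arm", "body": {"motion": [[0,0,0.0048,-0.0313,0.0325,0,0.085],[0,0,0.0095,-0.065,0.0688,0,0.085],[0,0,0.0143,-0.1,0.1063,0,0.085],[0,0,0.0191,-0.135,0.1425,0,0.085],[0,0,0.0239,-0.17,0.18,0,0.085],[0,0,0.0271,-0.1938,0.205,0,0.085],[0,0,0.028,-0.2046,0.2168,0.0075,0.085],[0,0,0.028,-0.2046,0.2168,0.0375,0.085]]}}

```text
clock: 50.22
eef_pos: [622.2, -163.7, 199.8]
tcp_rot: [3.139, 0.0, 1.393]
contact_force: [0.3, 0.6, -0.5]
opening: 0.996
grasp_force: 0.0
```

Emit:
{"method": "move_arm", "body": {"motion": [[0,0,0,0,0,0.025,0.085],[0,0,0,0,0,0.0375,0.085],[0,0,0,0,0,0.0375,0.085]]}}

```text
clock: 50.6
eef_pos: [620.6, -162.7, 168.7]
tcp_rot: [-3.14, -0.0, 1.394]
contact_force: [-0.0, -0.1, 0.2]
opening: 0.993
grasp_force: 0.0
```

```bash
python3 plan.py 620.8,-163.1,61,1.394;python3 - <<'E'
from meas import *
im,d=grab_frame("top"); W=world("top",d)
print("botcap",circ(clean(pts(W,(270,195,370,310),96,110))))
E
```

```text
t 50.6 pos [ 620.6 -162.7  168.7] rpy [-3.14  -0.     1.394] q [-0.26  0.44  1.65  0.    1.05 -0.08] open 0.993 F [-0.  -0.1  0.2] g 0.0
620.8,-163.1,61,1.394 rv [-0.002 -0.     0.   ] shift [-0.0004  0.0004  0.1077]
botcap (array([448.3,   1.8]), 26.5, np.float64(103.5), 199)
```

Bottle is within 2 mm of the dish's middle. Fetch the holder.

Emit:
{"method": "move_arm", "body": {"motion": [[0,0,0,0,0,0.025,0.085],[0,0,0,0,0,0.0563,0.085],[0,0,0,0,0,0.0875,0.085],[0,0,0,0,0,0.1125,0.085],[0,0,0,0,0,0.1275,0.085],[0,0,0,0,0,0.1338,0.085],[0,0,0,0,0,0.1338,0.085]]}}

```text
clock: 51.52
eef_pos: [621.5, -163.2, 62.6]
tcp_rot: [3.141, 0.0, 1.394]
contact_force: [-0.9, 0.7, -0.0]
opening: 0.991
grasp_force: 0.0
```

Emit:
{"method": "move_arm", "body": {"motion": [[0,0,0,0,0,0,0.03],[0,0,0,0,0,0,0.03],[0,0,0,0,0,0,0.03],[0,0,0,0,0,0,0.03],[0,0,0,0,0,0,0.03],[0,0,0,0,0,0,0.03],[0,0,0,0,0,0,0.03]], "grip_force": 30}}

```text
clock: 52.4
eef_pos: [621.8, -163.3, 63.2]
tcp_rot: [3.14, 0.0, 1.394]
contact_force: [-0.3, 0.1, 5.3]
opening: 0.588
grasp_force: 32.6
```

To row units: -0.15 m / 0.8 = -0.1875, -0.13 m / 0.8 = -0.1625.

Emit:
{"method": "move_arm", "body": {"motion": [[0,0,0,0,0,-0.0125,0.03],[0,0,0,0,0,-0.0375,0.03],[0,0,0,0,0,-0.075,0.03],[0,0,0,0,0,-0.125,0.03],[0,0,0,0,0,-0.1625,0.03],[0,0,0,0,0,-0.1875,0.03],[0,0,0,0,0,-0.1875,0.03],[0,0,0,0,0,-0.1875,0.03]]}}

```text
clock: 53.4
eef_pos: [620.5, -162.9, 211.4]
tcp_rot: [-3.14, -0.0, 1.394]
contact_force: [-0.6, -0.4, -1.8]
opening: 0.583
grasp_force: 32.0
```

```bash
python3 plan.py 436.8,-285.8,200,1.389
```

```text
t 53.4 pos [ 620.5 -162.9  211.4] rpy [-3.14  -0.     1.394] q [-0.26  0.4   1.61 -0.    1.13 -0.08] open 0.583 F [-0.6 -0.4 -1.8] g 32.0
436.8,-285.8,200,1.389 rv [-0.002 -0.     0.005] shift [-0.1533 -0.1592  0.0117]
```

Contact on the tray is expected at a TCP z of about 56.

To row units: -0.1592 m / 0.8 = -0.199, -0.1533 m / 0.8 = -0.1916.

Emit:
{"method": "move_arm", "body": {"motion": [[0,0,0,-0.0313,-0.0325,0,0.03],[0,0,0,-0.0625,-0.065,0,0.03],[0,0,0,-0.0963,-0.1,0,0.03],[0,0,0,-0.13,-0.135,0,0.03],[0,0,0,-0.16,-0.1663,0,0.03],[0,0,0,-0.1825,-0.19,0,0.03],[0,0,0,-0.1916,-0.199,0.015,0.03],[0,0,0,-0.1916,-0.199,0.0375,0.03]]}}

```text
clock: 54.4
eef_pos: [437.0, -286.1, 181.1]
tcp_rot: [-3.141, -0.0, 1.393]
contact_force: [1.1, 0.7, -2.1]
opening: 0.58
grasp_force: 32.0
```

To row units: 0.105 m / 0.8 = 0.1313, 0.095 m / 0.8 = 0.1188.

Emit:
{"method": "move_arm", "body": {"motion": [[0,0,0,0,0,0.025,0.03],[0,0,0,0,0,0.0625,0.03],[0,0,0,0,0,0.0938,0.03],[0,0,0,0,0,0.1188,0.03],[0,0,0,0,0,0.1313,0.03],[0,0,0,0,0,0.1313,0.03],[0,0,0,0,0,0.1313,0.03]]}}

```text
clock: 55.28
eef_pos: [437.9, -286.1, 77.9]
tcp_rot: [3.141, 0.0, 1.394]
contact_force: [0.1, 0.8, -1.6]
opening: 0.582
grasp_force: 32.0
```

```bash
python3 plan.py 436.8,-285.8,57,1.389
```

```text
t 55.27 pos [ 437.9 -286.1   77.9] rpy [3.141 0.    1.394] q [-0.58  0.4   1.97  0.    0.77 -0.4 ] open 0.582 F [ 0.1  0.8 -1.6] g 32.0
436.8,-285.8,57,1.389 rv [0.001 0.    0.005] shift [ 0.0001 -0.0012  0.0209]
```

Emit:
{"method": "move_arm", "body": {"motion": [[0,0,0,0,-0.0011,0.01,0.03],[0,0,0,0,-0.0011,0.0175,0.03],[0,0,0,0,-0.0011,0.0225,0.03],[0,0,0,0,-0.0011,0.025,0.03],[0,0,0,0,-0.0011,0.025,0.03],[0,0,0,0,-0.0011,0.025,0.03]]}}

```text
clock: 56.02
eef_pos: [436.7, -285.9, 57.6]
tcp_rot: [3.141, 0.0, 1.394]
contact_force: [-0.4, 0.1, -0.4]
opening: 0.584
grasp_force: 32.0
```

To row units: 0.001 m / 0.8 = 0.0013.

Emit:
{"method": "move_arm", "body": {"motion": [[0,0,0,0,0,0.0013,0.03],[0,0,0,0,0,0.0013,0.03],[0,0,0,0,0,0.0013,0.03]]}}

```text
clock: 56.4
eef_pos: [436.6, -285.8, 56.5]
tcp_rot: [3.142, 0.0, 1.394]
contact_force: [0.6, -0.2, -1.2]
opening: 0.581
grasp_force: 32.0
```

To row units: 0.0006 m / 0.8 = 0.0008.

Emit:
{"method": "move_arm", "body": {"motion": [[0,0,0,0,0,0.0008,0.03],[0,0,0,0,0,0.0008,0.03]]}}

```text
clock: 56.65
eef_pos: [436.7, -285.9, 56.2]
tcp_rot: [3.141, 0.0, 1.394]
contact_force: [-1.3, 1.1, 5.3]
opening: 0.581
grasp_force: 32.5
```

To row units: 0.0005 m / 0.8 = 0.0006.

Emit:
{"method": "move_arm", "body": {"motion": [[0,0,0,0,0,0.0006,0.03],[0,0,0,0,0,0.0006,0.03]]}}

```text
clock: 56.9
eef_pos: [436.7, -285.9, 56.2]
tcp_rot: [3.141, 0.0, 1.394]
contact_force: [-2.5, 3.2, 11.9]
opening: 0.584
grasp_force: 33.4
```

To row units: -0.18 m / 0.8 = -0.225, -0.13 m / 0.8 = -0.1625.

Emit:
{"method": "move_arm", "body": {"motion": [[0,0,0,0,0,-0.001,0.085],[0,0,0,0,0,-0.001,0.085],[0,0,0,0,0,-0.001,0.085],[0,0,0,0,0,-0.001,0.085],[0,0,0,0,0,-0.025,0.085],[0,0,0,0,0,-0.0875,0.085],[0,0,0,0,0,-0.1625,0.085],[0,0,0,0,0,-0.225,0.085]]}}

```text
clock: 57.9
eef_pos: [436.7, -285.9, 237.6]
tcp_rot: [3.141, 0.0, 1.394]
contact_force: [1.5, -0.3, -0.7]
opening: 0.999
grasp_force: 0.0
```

To row units: -0.2 m / 0.8 = -0.25, -0.19 m / 0.8 = -0.2375.

Emit:
{"method": "move_arm", "body": {"motion": [[0,0,0,-0.05,0.025,0,0.085],[0,0,0,-0.1,0.05,0,0.085],[0,0,0,-0.15,0.075,0,0.085],[0,0,0,-0.2,0.1,0,0.085],[0,0,0,-0.2375,0.1188,0,0.085],[0,0,0,-0.25,0.125,0,0.085],[0,0,0,-0.25,0.125,0,0.085]]}}

```text
clock: 58.78
eef_pos: [499.6, -500.1, 234.8]
tcp_rot: [-3.141, -0.001, 1.393]
contact_force: [-0.1, 0.6, -0.6]
opening: 0.992
grasp_force: 0.0
```

```bash
python3 plan.py
python3 - <<'E'
from meas import *
im,d=grab_frame("top"); W=world("top",d); cv2.imwrite("pics/topE.png",im[...,::-1])
for n,b,z0,z1,f in [("lota",(100,170,240,310),96,112,circ),("holder",(410,190,540,320),94,108,rect),("bottle",(270,195,370,310),96,112,circ),("comb",(295,100,345,195),5,12,rect)]:
    try: print(n,f(clean(pts(W,b,z0,z1))))
    except Exception as e: print(n,"none")
hsv=cv2.cvtColor(im,cv2.COLOR_RGB2HSV); m=cv2.inRange(hsv,(95,100,40),(125,255,255))[110:210,180:275]>0
w=W[110:210,180:275][m]; p=clean(w[(w[:,2]>30)&(w[:,2]<38)]); e=cv2.fitEllipse(cv2.convexHull(p[:,:2].astype(np.float32))); print("saucer",e[0],np.deg2rad(e[2]+90))
E
```

```text
t 58.77 pos [ 499.6 -500.1  234.8] rpy [-3.141e+00 -1.000e-03  1.393e+00] q [-0.79  0.48  1.44  0.    1.23 -0.61] open 0.992 F [-0.1  0.6 -0.6] g 0.0
lota (array([459. , 277.7]), 65.4, np.float64(102.9), 310)
holder (array([ 436., -285.]), 63.5, 51.8, np.float64(1.396), np.float64(100.0), 1121)
bottle (array([448.3,   1.8]), 26.6, np.float64(103.3), 200)
comb (array([654. ,   8.7]), 178.5, 72.8, np.float64(2.976), np.float64(7.7), 1175)
saucer (624.2258911132812, 171.55551147460938) 2.7986454157953844
```

View pics/topE.png

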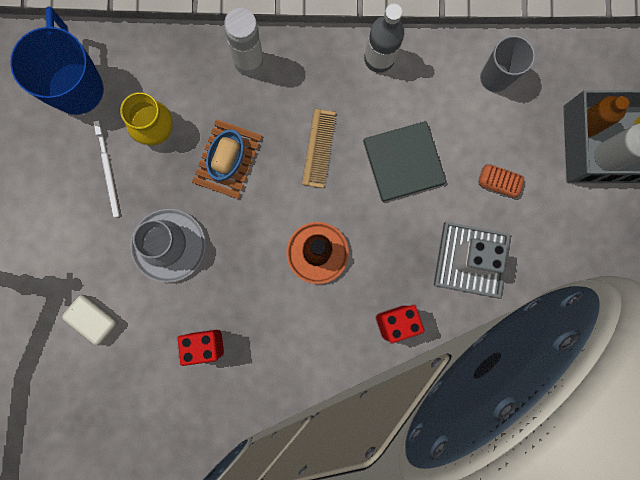

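The final view shows every thing on its own stand: saucer (225,155), lota (165,243), bottle (318,250), holder (485,253). The slab is empty, the comb unmoved at (320,148), and all offsets are 4 mm or less.

```bash
python3 -c "
from rig import order; print(order.sign_off())"
```

```text
the job is handed in; nothing more can be done
None
```

I handed the job in at about 59 s: the lota, saucer, holder and bottle each stand upright on their own stands, within 4 mm of the middle by the last camera measurement. The lota was parked on the slab first, and the comb was left untouched.

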